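# Strip the stairwell ventilator for washing

## Robot

A 6-joint arm with a two-finger parallel gripper is mounted at the origin on the work surface. World frame = base frame: x ahead of the robot, y to its left, z up, the work surface at z = 0. Lengths are in m, angles in rad, forces in N, time in s.
With the tool pointing down it reaches from about 0.15 to 0.775 m from the base axis. Payload 6.1 kg.
Tool frame: the origin (TCP) lies on the mounting face of the last link; the fingertips stand 173 mm ahead of it and the grasp point (between the pads) lies 155 mm ahead of it; z points along the fingers, y is the direction in which the jaws open and shut (so a half turn about z gives the same grasp; the last joint's range is limited). The gripper opens to 85 mm and grips with 20 to 120 N. Pads are 22 mm wide; open, the fingers measure 114 mm over their backs; the gripper's body (76 mm by 85 mm) begins 54 mm behind the grasp point. The pads swing forward as they close: fully open they stand 13 mm farther back than shut.
Start: joints at [-1.295, 0.126, -0.04, 1.405, 0, 1.571], TCP at [0.143, -0.505, 0.405] pointing down, gripper open.
Joint ranges: [-2.72, 2.72], [-0.95, 1.95], [-1.27, 1.35], [-1.78, 2.02], [-1.46, 1.47], [-3.14, 3.14]. Speed limits (rad/s): [2.39, 2.39, 3.01, 3.14, 3.14, 3.14].

## Interface

Orientations are given as a unit quaternion [x, y, z, w].
In Python, from workcell import ctrl, eyes, order gives the robot as it stands.
- The arm moves only by the tool move_arm, never from a script. Its argument "moves" is a list of rows, each an object with "claw": the gripper's target within -1 to 1 (fully open at 1, half-way at 0, shut at -1); "travel": the shift along the tool's x, y, z in m, a list of three; "yaw": the turn about the tool's z in rad. A call has exactly 8 rows; each row is the pose to reach, as a shift and turn from the pose measured when the call began, along the tool's axes at that moment; what a row does not reach only later rows make up. A row lasts 1/12 s, in which the tool goes at most 41.7 mm and 7.16 degrees, less where a joint would pass 70% of its speed; a pose out of reach is approached as far as the arm can. A call with a gripper value outside its range is refused whole. The fingers move at their own pace and stop on an object; "force" is the grip in N (left out, the last holds). Time passes only in rows, so rows that repeat a pose let the fingers close, or fill a call up. It gives the time, the measured TCP pose, the force and the opening at its end, in the units of the state.
- ctrl.sense(): the state, without advancing time (a new reading comes with each control period).
- eyes.camera(name): name is "scene" or "top" or "wrist"; returns (picture, depth): 480x640x3 uint8, red, green, blue; 480x640 float32, m along the optical axis (not along the pixel's ray), 0 where there is no reading.
- eyes.calibration(name): a dict with "camera_matrix" (3x3 intrinsics, pixels), "world_to_cam" (4x4, takes a point from world to camera coordinates); the wrist camera has in their place "mount" (4x4, takes a point from camera to tool coordinates, whose origin is the TCP and whose axes are the flange's). Camera axes: x right, y up, looking along -z (the intrinsics and any distortion apply to the point x, -y, -z); pixel columns grow to the right and rows downward; lengths in m; the calibration is good to about 2 mm. A picture is of the moment at which its call begins: read the wrist's pose just before it. calibration takes no time and is no camera call.
- order.close_job(): hands the job in, once; it reports no verdict.
The state is a dict: "clock": time; "qpos": joint angles; "joint_vel": joint speeds; "effort": joint torques, N m; "eef_pos": TCP position; "tool_rot": TCP orientation; "force": force on the tool from outside, world axes, zero at the start; "torque": the same for the moment, N m; "opening": finger opening in m.
Only numpy, scipy, OpenCV 4.12 (cv2) and the standard library are available. Lean on these libraries where they do the work, as an engineer would, in place of code of your own. Each camera call takes 0.05 s, during which the arm holds its last target. There are 200 camera calls.

## Task

The ventilator from above the stair door is on the table with its grille off, ready to be stripped for washing. First throw its selector lever into the red-marked off notch and leave it there; then unscrew every blade nut that is still on a shaft (the threads are left-handed, so they undo clockwise) and put the nuts in the steel tray, and lift all three blades off and lay them in the green tub. Leave the other things on the table where they are.

Things in the scene. Friction and masses are not known exactly. Their poses are not given: they have to be found in the camera images.
- vent: transom ventilator lying on its back, face up, grille off: white plastic case 165 mm (x) by 530 mm (y) by 85 mm high, fixed. Origin: centre of its underside, z up. Three round wells of 126 mm at its y = +110, -28, -166 mm, x = 0, each with an upright 23 mm steel shaft that does not turn (blade shoulder 50 mm, shaft end 104.5 mm above the table). Lever at its +y end
- shaft0 (a point): on the axis of the shaft at the case's y = +110 mm, 86 mm above the table: where the foot of a tight nut rests on the blade hub. The shafts' thread is coarse, two-start, left-hand, lead 13.4 mm a turn: a nut turned clockwise seen from above rises, is off the thread after about 2.4 rad (5 mm up) and then lifts away; turned the other way it tightens and jams; pulled without turning it holds
- shaft1 (a point): the same on the shaft at the case's y = -28 mm
- shaft2 (a point): the same on the shaft at the case's y = -166 mm
- lever (a joint): selector lever's angle (rad) about an axis along the case's y, 36 mm above the table, at the case's x = 0, y = 222 mm; grows as the lever leans to the case's +x. Four sprung notches: -0.3 exhaust, 0 off (thick red marks; leans 0.15 rad to -x from upright), 0.3 low, 0.6 high (thin grey marks). Starts in low or high. Let go within 0.12 rad of a notch it snaps in
- lever_grip (a point): middle of the lever's red grip, 85 mm from the pivot, about 120 mm above the table: 18 mm wide along the case's y (pinch it across this from above), 14 mm thick, 32 mm long along the lever. 5 to 6 N here moves it out of a notch
- off_mark (a point): fixed point where lever_grip is when the lever stands in the red off notch
- tray: shallow steel parts tray, loose, 110 mm (x) by 200 mm (y), 24 mm high, walls and floor 3 mm. Origin: centre of its underside
- tub: green plastic washing tub, loose, 260 mm (x) by 290 mm (y), 85 mm high, walls and floor 5 mm. Origin: centre of its underside
- nut0: black eight-sided blade nut of shaft0, 40 mm across flats, 30 mm high (straight for 26 mm, then a low dome with a white bar), hollow from below, 60 g; None if it is already gone. Origin: centre of its foot, z along its axis away from the foot; flats face its x and y and every 45 degrees. It must rise 19 mm over a seated blade to clear the shaft end
- blade0: blue five-vane blade on shaft0, 112 mm across, 70 g: eight-sided hub 40 mm across flats (flats face its x, y and every 45 degrees), 36 mm high, 25 mm bore, an easy fit on the shaft; vanes lie 4 to 21 mm above the hub's foot, the hub above them can be gripped. Origin: centre of the hub's foot, z up. Seated, its foot is 50 mm above the table; it rises 55 mm to clear the shaft end
- nut1: black eight-sided blade nut of shaft1, 40 mm across flats, 30 mm high (straight for 26 mm, then a low dome with a white bar), hollow from below, 60 g; None if it is already gone. Origin: centre of its foot, z along its axis away from the foot; flats face its x and y and every 45 degrees. It must rise 19 mm over a seated blade to clear the shaft end
- blade1: blue five-vane blade on shaft1, 112 mm across, 70 g: eight-sided hub 40 mm across flats (flats face its x, y and every 45 degrees), 36 mm high, 25 mm bore, an easy fit on the shaft; vanes lie 4 to 21 mm above the hub's foot, the hub above them can be gripped. Origin: centre of the hub's foot, z up. Seated, its foot is 50 mm above the table; it rises 55 mm to clear the shaft end
- nut2: black eight-sided blade nut of shaft2, 40 mm across flats, 30 mm high (straight for 26 mm, then a low dome with a white bar), hollow from below, 60 g; None if it is already gone. Origin: centre of its foot, z along its axis away from the foot; flats face its x and y and every 45 degrees. It must rise 19 mm over a seated blade to clear the shaft end
- blade2: blue five-vane blade on shaft2, 112 mm across, 70 g: eight-sided hub 40 mm across flats (flats face its x, y and every 45 degrees), 36 mm high, 25 mm bore, an easy fit on the shaft; vanes lie 4 to 21 mm above the hub's foot, the hub above them can be gripped. Origin: centre of the hub's foot, z up. Seated, its foot is 50 mm above the table; it rises 55 mm to clear the shaft end
- elephant: ceramic elephant, 110 mm long, 76 mm high; a bystander, origin at the middle of its underside
- toy_drill: yellow plastic toy drill lying flat, about 150 mm long; a bystander, origin at the middle of its underside
- ring_a: pale wooden ring, 76 mm across; a bystander, origin at the middle of its underside
- ring_b: dark wooden ring, 66 mm across; a bystander, origin at the middle of its underside
- bell: steel bicycle bell, 58 mm across; a bystander, origin at the middle of its underside
- cone: orange plastic cone, 100 mm high; a bystander, origin at the middle of its underside
There are look-alikes about, which are no part of the job. Leave any blue look-alike of the nut1 alone.

How it is judged:
By the outcome, as a careful person would: the job done as asked, in the order asked, and still so for the second after the job is handed in, with the robot touching nothing.
Of nut0, nut1, nut2 only 2 to 3 are there at a start; the rules pass over those that are not, and their reading is None.
At some moment in a run one of tray, tub may be knocked a few centimetres aside while the robot is not near it.
Once in a run the grip may slacken for a moment while it holds something.
It also fails if it takes over 210 s, if anything falls off the work surface, if the arm or the gripper's body presses on something with over 40 N, if the wrist force passes 120 N, or if a joint passes its speed limit or range.

## Working session

There is one attempt and no reset: what is moved stays moved. The work goes in short steps, Python scripts to look and compute and a tool call to move; the robot and the scene stay as the last step left them, time stands still between calls to the robot, and variables do not carry over. Pictures are saved under pics/ and viewed, about 12 in all and at most 16, crops included, and the job is handed in when it is done.

Besides the shell and the picture viewer there is one more tool, called after ">>>" as name([rows], argument=value, ...), one row to a line, values as JSON. move_arm: Moves the arm, as the interface text tells. Its arguments: {"type":"object","properties":{"moves":{"type":"array","items":{"type":"object","properties":{"claw":{"type":"number"},"travel":{"type":"array","items":{"type":"number"}},"yaw":{"type":"number"}}}},"force":{"type":"number"}},"required":["moves"]}

```bash
ls; mkdir -p pics; cat > h.py <<'E'
import numpy as np, cv2
from workcell import ctrl, eyes, order
from scipy.spatial.transform import Rotation as R
def cam(name):
    s=ctrl.sense(); im,d=eyes.camera(name); c=eyes.calibration(name)
    K=np.array(c["camera_matrix"])
    if name=="wrist":
        T=np.eye(4);T[:3,:3]=R.from_quat(s["tool_rot"]).as_matrix();T[:3,3]=s["eef_pos"]
        M=T@np.array(c["mount"])
    else: M=np.linalg.inv(np.array(c["world_to_cam"]))
    return im,d,K,M
def ray(K,M,u,v):
    p=np.array([(u-K[0,2])/K[0,0],-(v-K[1,2])/K[1,1],-1.0])
    return M[:3,3],M[:3,:3]@p
def onplane(K,M,u,v,z):
    o,r=ray(K,M,u,v); return o+r*(z-o[2])/r[2]
def atdepth(K,M,u,v,d):
    o,r=ray(K,M,u,v); return o+r*d
def cloud(d,K,M):
    v,u=np.mgrid[:d.shape[0],:d.shape[1]]
    p=np.stack([(u-K[0,2])/K[0,0]*d,-(v-K[1,2])/K[1,1]*d,-d],-1)
    return p@M[:3,:3].T+M[:3,3]
def save(n,im): cv2.imwrite("pics/"+n,im[...,::-1])
E
python3 - <<'E'
from h import *
for n in("scene","top"):
    im,d,K,M=cam(n); save(n+"0.png",im); np.savez("pics/"+n+"0.npz",im=im,d=d,K=K,M=M)
    print(n,M[:3,3].round(3),K[0,0],eyes.calibration(n).keys(),(d>0).mean())
c=eyes.calibration("wrist");print(c)
print(ctrl.sense())
E
```

```text
pics
scene [ 1.119 -0.199  0.933] 477.59864162799073 dict_keys(['camera_matrix', 'world_to_cam']) 0.9961979166666667
top [ 0.474 -0.045  1.681] 616.2411692979578 dict_keys(['camera_matrix', 'world_to_cam']) 0.9959440104166667
{'camera_matrix': array([[357.6128897 ,   0.        , 317.66622382],
       [  0.        , 357.6128897 , 241.14481146],
       [  0.        ,   0.        ,   1.        ]]), 'mount': array([[-4.40199926e-04,  9.46813094e-01,  3.21783733e-01,
         8.23192121e-02],
       [ 9.99999893e-01,  3.71607682e-04,  2.74584605e-04,
         7.62566584e-04],
       [ 1.40402992e-04,  3.21783820e-01, -9.46813157e-01,
         3.09100559e-02],
       [ 0.00000000e+00,  0.00000000e+00,  0.00000000e+00,
         1.00000000e+00]])}
{'clock': 0.1, 'qpos': array([-1.29500945e+00,  1.26330839e-01, -4.04873681e-02,  1.40543539e+00,
        7.61761334e-06,  1.57080281e+00]), 'joint_vel': array([-0.00041906, -0.00231444,  0.00221154,  0.00179756, -0.00079577,
        0.00065424]), 'effort': array([ 1.82764867e-03, -4.36900842e+01,  3.53606880e+01,  1.36084415e-02,
       -8.82254380e-05, -6.63319383e-06]), 'eef_pos': array([ 0.14292725, -0.50504287,  0.40400932]), 'tool_rot': array([ 9.90507938e-01,  1.37453604e-01, -9.63855162e-05, -7.22241509e-04]), 'force': array([ 0.38160985,  0.14442603, -0.05603017]), 'torque': array([ 0.0311127 ,  0.05411483, -0.02190914]), 'opening': 0.08543496832993835}
```

View pics/top0.png

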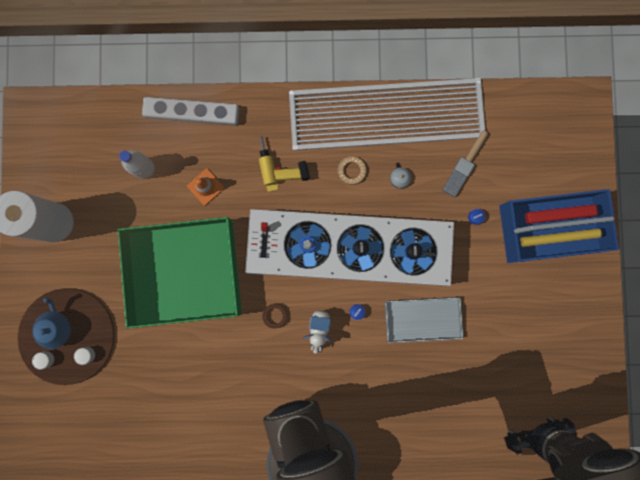

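View pics/scene0.png

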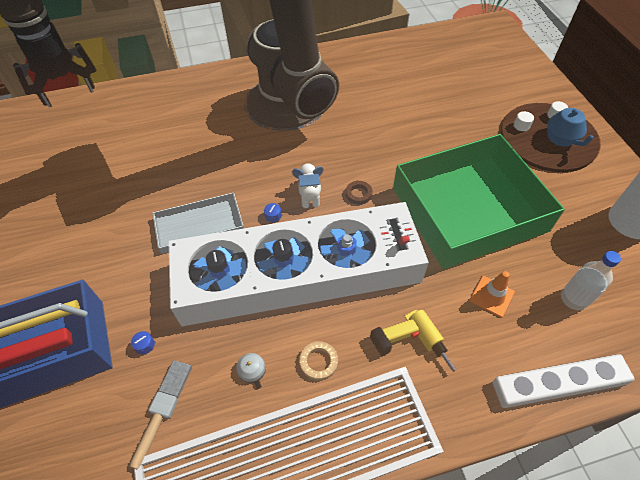

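Top view: the vent spans about (248–453, 210–283) with the lever at (264,240). The left well (307,245) has a bare steel shaft, so nut0 is gone; (361,248) and (414,251) carry black nuts. The blue nuts at (358,312) and (477,216) are look-alikes and stay where they are. The tray is at (424,320) and the tub at (180,272). Next I measure these and enlarge the vent.

```bash
cat >> h.py <<'E'
def big(mask,n=1):
    cs,_=cv2.findContours(mask.astype(np.uint8),cv2.RETR_EXTERNAL,cv2.CHAIN_APPROX_NONE)
    return sorted(cs,key=cv2.contourArea)[::-1][:n]
def rect(xy):
    return cv2.minAreaRect((np.asarray(xy)*1000).astype(np.float32))
E
python3 - <<'E'
from h import *
for n in("top","scene"):
    z=np.load("pics/"+n+"0.npz"); im,d,K,M=[z[k] for k in("im","d","K","M")]
    P=cloud(d,K,M); hsv=cv2.cvtColor(im,cv2.COLOR_RGB2HSV); Z=P[...,2]
    # vent top
    inn=(P[...,0]>.2)&(P[...,0]<.75)
    m=(abs(Z-.085)<.008)&(hsv[...,1]<60)&(hsv[...,2]>150)&inn
    c=big(cv2.morphologyEx(m.astype(np.uint8),cv2.MORPH_OPEN,np.ones((3,3))))[0]
    pts=[onplane(K,M,u,v,.085)[:2] for u,v in c[:,0]]
    r=rect(pts);print(n,"vent",r, "pix",cv2.boundingRect(c))
    g=(hsv[...,0]>50)&(hsv[...,0]<85)&(hsv[...,1]>100)
    c=big(g)[0]; rim=(g&(abs(Z-.085)<.01)); print("tub",rect(P[rim][:,:2]),Z[g].min(),Z[rim].mean())
    t=(Z>.012)&(Z<.035)&(hsv[...,1]<70)&inn&(P[...,1]<.0)&(P[...,0]<.4)
    print("tray",rect(P[t][:,:2]) if t.sum() else None,t.sum())
    red=((hsv[...,0]<6)|(hsv[...,0]>174))&(hsv[...,1]>130)&(Z>.095)&(Z<.14)&inn
    if red.any():
        print("grip",P[red].mean(0),P[red].min(0),P[red].max(0),red.sum())
    # black nuts high
    b=(hsv[...,2]<90)&(Z>.1)&(Z<.125)&inn&(abs(P[...,1])<.4)
    nn,l,st,ce=cv2.connectedComponentsWithStats(b.astype(np.uint8))
    for i in range(1,nn):
        if st[i,4]>15: print("black",ce[i].round(1),st[i,4],P[l==i].mean(0).round(4))
    x=(slice(205,290),slice(240,460)) if n=="top" else (slice(200,325),slice(165,430))
    save(n+"crop.png",cv2.resize(im[x],None,fx=3.0,fy=3.0,interpolation=cv2.INTER_CUBIC))
E
python3 -c "
import cv2,numpy as np
a=cv2.imread('pics/topcrop.png');b=cv2.imread('pics/scenecrop.png')
w=max(a.shape[1],b.shape[1]);f=lambda i:cv2.copyMakeBorder(i,0,0,0,w-i.shape[1],0)
o=np.vstack([f(a),f(b)]);s=min(1,600/o.shape[0]);cv2.imwrite('pics/crop1.png',cv2.resize(o[:,:],None,fx=min(s,800/w),fy=min(s,800/w)))"
```

```text
top vent ((574.25634765625, -109.38177490234375), (526.9277954101562, 164.19601440429688), 85.34065246582031) pix (247, 210, 205, 75)
tub ((517.2352294921875, 337.340087890625), (257.4205627441406, 290.2546081542969), 5.204404830932617) -0.00960106434482877 0.08343121033624956
tray ((358.79522705078125, -209.06854248046875), (93.37171936035156, 402.79620361328125), 4.895087718963623) 232
grip [ 0.64801916 -0.6143797   0.10527015] [ 0.61696526 -0.74696142  0.09500032] [0.67052964 0.11393531 0.13334517] 782
black [361.4 247.1] 186 [ 0.5713 -0.139   0.1128]
black [414.7 250.6] 183 [ 0.56   -0.2744  0.1132]
scene vent ((575.0126342773438, -106.96923828125), (528.9923095703125, 165.149658203125), 85.45386505126953) pix (169, 202, 259, 106)
tub ((516.9513549804688, 341.89849853515625), (262.9395751953125, 292.7630920410156), 5.2723212242126465) -0.3302793616485371 0.0822866441221749
tray ((360.06134033203125, -220.60647583007812), (369.0462646484375, 78.95523071289062), 89.87818145751953) 387
grip [ 0.65148613 -0.59768068  0.10361408] [ 0.62826791 -0.68526877  0.09501108] [0.67050604 0.11733154 0.13003292] 1099
black [281.9 248.4] 261 [ 0.5774 -0.1362  0.1112]
black [215.6 259.7] 274 [ 0.5665 -0.272   0.1109]
```

View pics/crop1.png

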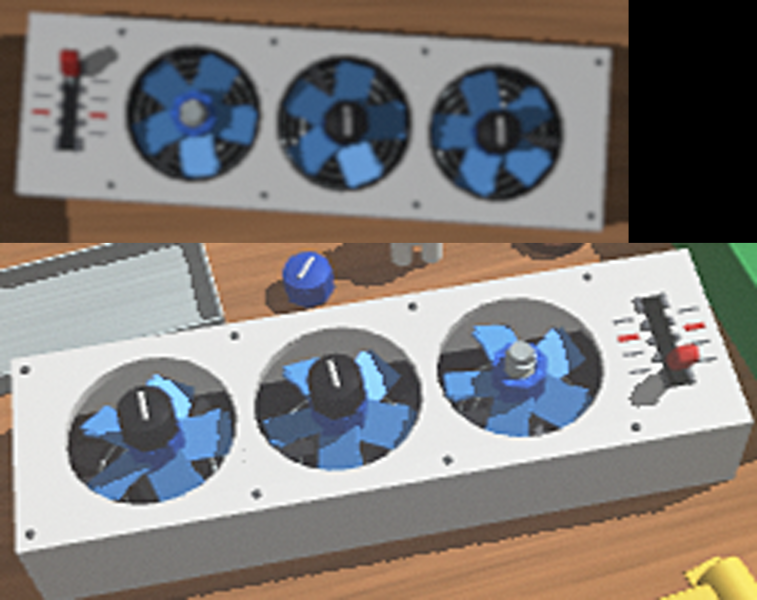

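```bash
cat >> h.py <<'E'
def head(s):
    x=R.from_quat(s["tool_rot"]).as_matrix()[:,0]; return np.arctan2(x[1],x[0])
def plan(p,heading,zt,ht=0.155):
    """tool travel+yaw to bring tool point ht ahead of the TCP to (p, zt), tool x heading"""
    s=ctrl.sense(); Rm=R.from_quat(s["tool_rot"]).as_matrix()
    t=np.array([p[0],p[1],zt+ht]); dv=Rm.T@(t-s["eef_pos"])
    yaw=-(heading-head(s)); yaw=(yaw+np.pi)%(2*np.pi)-np.pi
    print("travel",dv.round(4),"yaw",round(yaw,3),"| eef",s["eef_pos"].round(4),"head",round(head(s),3),"q",s["qpos"].round(2),"F",s["force"].round(1),"open",round(s["opening"],4),"t",s["clock"])
V=np.array([.5746,-.108]); PSI=-.0805
def vent(x,y): c,s=np.cos(PSI),np.sin(PSI); return V+np.array([c*x-s*y,s*x+c*y])
E
python3 - <<'E'
from h import *
for n in("top","scene"):
    z=np.load("pics/"+n+"0.npz"); im,d,K,M=[z[k] for k in("im","d","K","M")]
    P=cloud(d,K,M); hsv=cv2.cvtColor(im,cv2.COLOR_RGB2HSV); Z=P[...,2]
    red=((hsv[...,0]<6)|(hsv[...,0]>174))&(hsv[...,1]>130)&(Z>.098)&(P[...,1]>0.05)&(P[...,1]<.2)&(P[...,0]<.75)
    v,u=np.nonzero(red);print("grip",P[red].mean(0),P[red].min(0),P[red].max(0),red.sum(),u.mean(),v.mean(),onplane(K,M,u.mean(),v.mean(),.125))
    b=(hsv[...,1]<75)&(hsv[...,2]>90)&(abs(P[...,0]-.36)<.09)&(abs(P[...,1]+.3)<.16)
    c=big(b)[0]; print("tray",rect([onplane(K,M,a,bb,.024)[:2] for a,bb in c[:,0]]),cv2.boundingRect(c))
print(vent(0,222),vent(0,110),vent(0,-.028),vent(0,-.166),[vent(.085*np.sin(a),.222) for a in(.45,.15,-.15)])
plan(vent(.085*np.sin(.45),.222),PSI,.125)
E
```

```text
grip [0.62674163 0.10726097 0.12103376] [0.61696526 0.10074515 0.10688348] [0.6361625  0.11393531 0.13334517] 43 264.3255813953488 226.7906976744186 [0.62637569 0.10687869 0.125     ]
tray ((379.9973449707031, -305.1402587890625), (113.31285858154297, 203.55335998535156), 2.0338656902313232) (385, 297, 78, 46)
grip [0.63385799 0.11020012 0.12653449] [0.62826791 0.10337431 0.12195076] [0.63952211 0.11733154 0.13003292] 40 405.125 238.425 [0.63293676 0.11078815 0.125     ]
tray ((396.24249267578125, -303.9552307128906), (139.16285705566406, 201.6359100341797), 2.28519606590271) (152, 192, 92, 65)
[ 18.42630483 221.17308061] [  9.42003933 109.53577868] [ 0.57234843 -0.13590933] [ 0.56125143 -0.27346243] [array([0.62930405, 0.11030804]), array([0.60511281, 0.11225965]), array([0.5797906 , 0.11430251])]
travel [ 0.6356 -0.4595  0.1247] yaw 0.356 | eef [ 0.1429 -0.505   0.404 ] head 0.276 q [-1.3   0.13 -0.04  1.41  0.    1.57] F [ 0.4  0.1 -0.1] open 0.0854 t 0.1
```

Lever grip seen at (0.630, 0.110), which matches the high notch. Approaching above it.

>>> move_arm([
  {"travel":[0.033,-0.024,0],"yaw":0,"claw":0.4},
  {"travel":[0.066,-0.048,0],"yaw":0,"claw":0.4},
  {"travel":[0.1,-0.072,0],"yaw":0,"claw":0.4},
  {"travel":[0.133,-0.096,0],"yaw":0,"claw":0.4},
  {"travel":[0.166,-0.12,0],"yaw":0,"claw":0.4},
  {"travel":[0.2,-0.145,0],"yaw":0,"claw":0.4},
  {"travel":[0.233,-0.169,0],"yaw":0,"claw":0.4},
  {"travel":[0.266,-0.193,0],"yaw":0,"claw":0.4},
], force=40)

```text
clock: 0.77
eef_pos: [0.3469, -0.245, 0.4041]
tool_rot: [0.991, 0.137, -0.0, -0.001]
force: [0.6, -1.0, 1.3]
opening: 0.0595
```

>>> move_arm([
  {"travel":[0.033,-0.024,0],"yaw":0,"claw":0.0},
  {"travel":[0.066,-0.048,0],"yaw":0.1,"claw":0.0},
  {"travel":[0.1,-0.072,0],"yaw":0.2,"claw":0.0},
  {"travel":[0.133,-0.096,0],"yaw":0.3,"claw":0.0},
  {"travel":[0.166,-0.12,0],"yaw":0.356,"claw":0.0},
  {"travel":[0.2,-0.145,0],"yaw":0.356,"claw":0.0},
  {"travel":[0.233,-0.169,0],"yaw":0.356,"claw":0.0},
  {"travel":[0.266,-0.193,0],"yaw":0.356,"claw":0.0},
])

```text
clock: 1.43
eef_pos: [0.5432, -0.0205, 0.4039]
tool_rot: [1.0, -0.02, -0.0, -0.01]
force: [0.0, -0.3, 0.3]
opening: 0.0425
```

```bash
python3 -c "
from h import *
plan(vent(.085*np.sin(.45),.222),PSI,.2)"
```

```text
travel [ 0.0808 -0.1333  0.0514] yaw 0.04 | eef [ 0.5432 -0.0205  0.4039] head -0.041 q [-0.04  0.16  0.    1.41  0.02  3.14] F [ 0.  -0.3  0.3] open 0.0425 t 1.4333
```

Joint 6 is at its limit, so I use the half-turn equivalent grasp.

>>> move_arm([
  {"travel":[0.02,-0.03,0],"yaw":-0.12,"claw":0.0},
  {"travel":[0.04,-0.06,0],"yaw":-0.24,"claw":0.0},
  {"travel":[0.06,-0.09,0],"yaw":-0.36,"claw":0.0},
  {"travel":[0.08,-0.13,0],"yaw":-0.48,"claw":0.0},
  {"travel":[0.08,-0.133,0],"yaw":-0.6,"claw":0.0},
  {"travel":[0.08,-0.133,0],"yaw":-0.72,"claw":0.0},
  {"travel":[0.08,-0.133,0],"yaw":-0.84,"claw":0.0},
  {"travel":[0.08,-0.133,0],"yaw":-0.96,"claw":0.0},
])

```text
clock: 2.1
eef_pos: [0.6287, 0.1097, 0.4054]
tool_rot: [0.895, 0.447, 0.003, -0.009]
force: [-0.4, -0.5, -0.6]
opening: 0.0429
```

>>> move_arm([
  {"travel":[0,0,0],"yaw":-0.12,"claw":0.0},
  {"travel":[0,0,0],"yaw":-0.24,"claw":0.0},
  {"travel":[0,0,0],"yaw":-0.36,"claw":0.0},
  {"travel":[0,0,0],"yaw":-0.48,"claw":0.0},
  {"travel":[0,0,0],"yaw":-0.6,"claw":0.0},
  {"travel":[0,0,0],"yaw":-0.72,"claw":0.0},
  {"travel":[0,0,0],"yaw":-0.84,"claw":0.0},
  {"travel":[0,0,0],"yaw":-0.96,"claw":0.0},
])

```text
clock: 2.77
eef_pos: [0.6287, 0.1097, 0.4048]
tool_rot: [0.585, 0.811, 0.007, -0.007]
force: [-0.1, -0.2, 0.9]
opening: 0.0425
```

>>> move_arm([
  {"travel":[0,0,0],"yaw":-0.12,"claw":0.0},
  {"travel":[0,0,0],"yaw":-0.24,"claw":0.0},
  {"travel":[0,0,0],"yaw":-0.36,"claw":0.0},
  {"travel":[0,0,0],"yaw":-0.48,"claw":0.0},
  {"travel":[0,0,0],"yaw":-0.6,"claw":0.0},
  {"travel":[0,0,0],"yaw":-0.72,"claw":0.0},
  {"travel":[0,0,0],"yaw":-0.84,"claw":0.0},
  {"travel":[0,0,0],"yaw":-0.96,"claw":0.0},
])

```text
clock: 3.43
eef_pos: [0.6287, 0.1097, 0.4041]
tool_rot: [0.141, 0.99, 0.009, -0.004]
force: [-0.7, 0.0, -0.4]
opening: 0.0427
```

```bash
python3 - <<'E'
from h import *
plan(vent(.085*np.sin(.45),.222),PSI+np.pi,.2)
im,d,K,M=cam("wrist"); save("w1.png",im); np.savez("pics/w1.npz",im=im,d=d,K=K,M=M)
P=cloud(d,K,M); hsv=cv2.cvtColor(im,cv2.COLOR_RGB2HSV)
red=((hsv[...,0]<6)|(hsv[...,0]>174))&(hsv[...,1]>130)&(P[...,2]>.095)
c=big(red)[0];m=np.zeros(red.shape,np.uint8);cv2.drawContours(m,[c],-1,1,-1);m=m>0
v,u=np.nonzero(m);print(m.sum(),u.mean(),v.mean(),P[m&(d>0)].mean(0),P[m&(d>0)].min(0),P[m&(d>0)].max(0))
E
```

```text
travel [-0.0009 -0.0001  0.0491] yaw -0.203 | eef [0.6287 0.1097 0.4041] head 2.858 q [0.17 0.35 0.24 1.47 0.02 0.45] F [-0.7  0.  -0.4] open 0.0427 t 3.4333
707 314.26449787835924 242.7100424328147 [0.63150667 0.11028152 0.11653667] [0.62103055 0.10176679 0.10118853] [0.64398443 0.11834854 0.1264583 ]
```

View pics/w1.png

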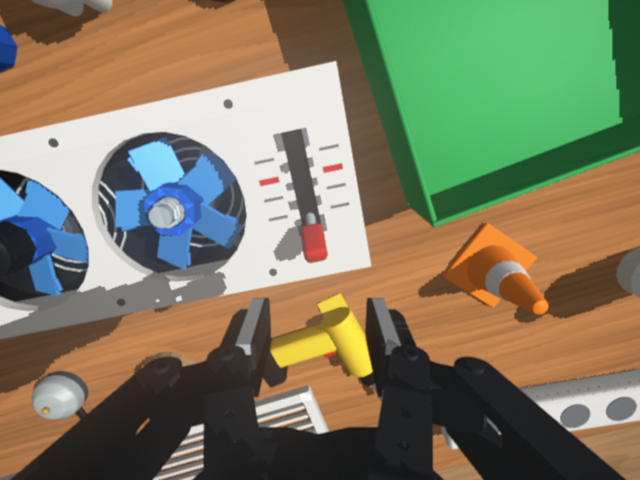

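Wrist view: red grip at (314,243), lever leaning to the case's +x, past both grey rows. This confirms the high notch. Descending to pinch it.

```bash
cat >> h.py <<'E'
def plan(p,heading,zt,ht=0.155):
    s=ctrl.sense(); Rm=R.from_quat(s["tool_rot"]).as_matrix()
    dv=Rm.T@(np.array([p[0],p[1],zt])-(s["eef_pos"]+ht*Rm[:,2]))
    yaw=-(heading-head(s)); yaw=(yaw+np.pi)%(2*np.pi)-np.pi
    print("travel",dv.round(4),"yaw",round(yaw,3),"| grasp pt",(s["eef_pos"]+ht*Rm[:,2]).round(4),"head",round(head(s),3),"tilt",Rm[:2,2].round(3),"q",s["qpos"].round(2),"F",s["force"].round(1),"open",round(s["opening"],4),"t",round(s["clock"],2))
E
python3 -c "
from h import *
plan(vent(.085*np.sin(.45),.222),PSI+np.pi,.116)"
```

```text
travel [-0.0031 -0.0042  0.1331] yaw -0.198 | grasp pt [0.628  0.1127 0.2492] head 2.863 tilt [-0.004  0.019] q [0.17 0.35 0.24 1.47 0.02 0.45] F [-0.2  0.9 -0.4] open 0.0427 t 3.48
```

>>> move_arm([
  {"travel":[0,-0.002,0.02],"yaw":-0.1,"claw":0.0},
  {"travel":[-0.002,-0.004,0.045],"yaw":-0.198,"claw":0.0},
  {"travel":[-0.003,-0.004,0.07],"yaw":-0.198,"claw":0.0},
  {"travel":[-0.003,-0.004,0.09],"yaw":-0.198,"claw":0.0},
  {"travel":[-0.003,-0.004,0.1],"yaw":-0.198,"claw":0.0},
  {"travel":[-0.003,-0.004,0.1],"yaw":-0.198,"claw":0.0},
  {"travel":[-0.003,-0.004,0.1],"yaw":-0.198,"claw":0.0},
  {"travel":[-0.003,-0.004,0.1],"yaw":-0.198,"claw":0.0},
])

```text
clock: 4.15
eef_pos: [0.6305, 0.107, 0.3055]
tool_rot: [0.04, 0.999, 0.01, -0.002]
force: [-0.5, -0.1, 0.9]
opening: 0.0431
```

```bash
python3 -c "
from h import *
plan(vent(.085*np.sin(.45),.222),PSI+np.pi,.116)"
```

```text
travel [ 0.0006 -0.0004  0.0346] yaw -0.0 | grasp pt [0.6301 0.11   0.1506] head 3.061 tilt [-0.003  0.019] q [0.16 0.36 0.04 1.25 0.02 0.25] F [-0.5 -0.1  0.9] open 0.0431 t 4.15
```

>>> move_arm([
  {"travel":[0,0,0.02],"yaw":0,"claw":0.0},
  {"travel":[0,0,0.034],"yaw":0,"claw":0.0},
  {"travel":[0,0,0.034],"yaw":0,"claw":-0.4},
  {"travel":[0,0,0.034],"yaw":0,"claw":-1},
  {"travel":[0,0,0.034],"yaw":0,"claw":-1},
  {"travel":[0,0,0.034],"yaw":0,"claw":-1},
  {"travel":[0,0,0.034],"yaw":0,"claw":-1},
  {"travel":[0,0,0.034],"yaw":0,"claw":-1},
], force=30)

```text
clock: 4.82
eef_pos: [0.6304, 0.1075, 0.2726]
tool_rot: [0.041, 0.999, 0.009, -0.001]
force: [-2.5, -2.6, 2.5]
opening: 0.0176
```

```bash
python3 -c "
from h import *
plan(vent(.085*np.sin(-.15),.222),PSI+np.pi,.120)"
```

```text
travel [ 0.0505 -0.0001 -0.0022] yaw -0.001 | grasp pt [0.6302 0.1104 0.1176] head 3.061 tilt [-0.002  0.019] q [ 0.17  0.37 -0.02  1.18  0.02  0.25] F [-2.5 -2.6  2.5] open 0.0176 t 4.82
```

>>> move_arm([
  {"travel":[0.007,0,-0.003],"yaw":0,"claw":-1},
  {"travel":[0.014,0,-0.005],"yaw":0,"claw":-1},
  {"travel":[0.022,0,-0.007],"yaw":0,"claw":-1},
  {"travel":[0.03,0,-0.008],"yaw":0,"claw":-1},
  {"travel":[0.038,0,-0.0085],"yaw":0,"claw":-1},
  {"travel":[0.045,0,-0.008],"yaw":0,"claw":-1},
  {"travel":[0.05,0,-0.0075],"yaw":0,"claw":-1},
  {"travel":[0.05,0,-0.0075],"yaw":0,"claw":-1},
])

```text
clock: 5.48
eef_pos: [0.5794, 0.1115, 0.2817]
tool_rot: [0.04, 0.999, 0.009, -0.0]
force: [2.4, -2.9, 5.9]
opening: 0.0174
```

```bash
python3 -c "
from h import *
plan(vent(.085*np.sin(-.15),.222),PSI+np.pi,.125)"
```

```text
travel [-0.0003 -0.0001  0.0017] yaw -0.0 | grasp pt [0.5795 0.1144 0.1267] head 3.061 tilt [0.    0.019] q [ 0.19  0.27 -0.13  1.16  0.02  0.27] F [ 2.4 -2.9  5.9] open 0.0174 t 5.48
```

Arrived; release, rise, then look.

>>> move_arm([
  {"travel":[0,0,0],"yaw":0,"claw":-0.3},
  {"travel":[0,0,0],"yaw":0,"claw":0},
  {"travel":[0,0,0],"yaw":0,"claw":0},
  {"travel":[0,0,0],"yaw":0,"claw":0},
  {"travel":[0,0,-0.03],"yaw":0,"claw":0},
  {"travel":[0,0,-0.06],"yaw":0,"claw":0},
  {"travel":[0,0,-0.09],"yaw":0,"claw":0},
  {"travel":[0,0,-0.11],"yaw":0,"claw":0},
])

```text
clock: 6.15
eef_pos: [0.5794, 0.1095, 0.3942]
tool_rot: [0.04, 0.999, 0.01, 0.0]
force: [0.6, -0.1, 0.4]
opening: 0.0429
```

```bash
python3 - <<'E'
from h import *
im,d,K,M=cam("wrist"); np.savez("pics/w2.npz",im=im,d=d,K=K,M=M)
save("w2.png",im)
P=cloud(d,K,M); hsv=cv2.cvtColor(im,cv2.COLOR_RGB2HSV)
red=((hsv[...,0]<6)|(hsv[...,0]>174))&(hsv[...,1]>130)&(P[...,2]>.095)&(P[...,1]<.16)&(P[...,0]<.7)
print(P[red].mean(0),P[red].min(0),P[red].max(0),red.sum())
print("off",vent(.085*np.sin(-.15),.222))
plan(vent(0,-.028),PSI+np.pi,.2)
E
```

```text
[0.58702301 0.11372594 0.13581185] [0.49659142 0.10551301 0.11231891] [0.59462508 0.12115192 0.36326245] 420
off [0.5797906  0.11430251]
travel [-0.0115 -0.2494  0.0376] yaw -0.0 | grasp pt [0.5807 0.1127 0.2428] head 3.061 tilt [0.007 0.021] q [0.18 0.25 0.09 1.41 0.02 0.26] F [0.4 0.2 2.6] open 0.0429 t 6.2
```

View pics/w2.png

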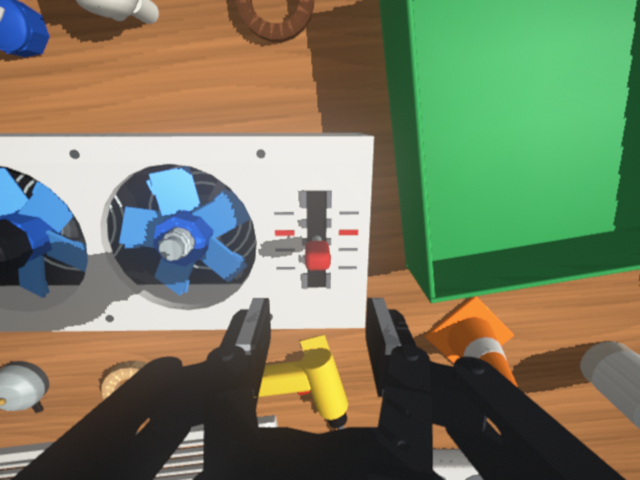

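```bash
python3 - <<'E'
from h import *
z=np.load("pics/w2.npz"); im,d,K,M=[z[k] for k in("im","d","K","M")]
P=cloud(d,K,M); hsv=cv2.cvtColor(im,cv2.COLOR_RGB2HSV)
red=((hsv[...,0]<6)|(hsv[...,0]>174))&(hsv[...,1]>130)
red[:,:250]=0;red[:,380:]=0;red[280:]=0;red[:200]=0
n,l,st,ce=cv2.connectedComponentsWithStats(red.astype(np.uint8))
for i in range(1,n):
    if st[i,4]>15:
        v,u=ce[i][1],ce[i][0]
        print(ce[i],st[i],"z.085",onplane(K,M,u,v,.085),"z.12",onplane(K,M,u,v,.122),np.median(P[l==i],0), np.percentile(P[l==i],[5,95],0))
for (u,v) in((284,213),(284,250),(284,268),(348,212),(348,250),(348,268)): print(onplane(K,M,u,v,.085))
z=P[...,2];m=(abs(z-.085)<.006)&(hsv[...,1]<50)&(hsv[...,2]>150)
print(np.median(P[m],0))
c=big(m)[0];print([onplane(K,M,a,b,.085) for a,b in((372,137),(367,326))])
print("case +y end corners",vent(-.0825,.265),vent(.0825,.265))
E
```

```text
[284.5 232.5] [276 231  18   4  72] z.085 [0.58139751 0.0874876  0.085     ] z.12 [0.57012102 0.09126986 0.122     ] [0.58105573 0.08761056 0.08613304] [[0.57940356 0.08131605 0.08517663]
 [0.58276014 0.0940127  0.0870994 ]]
[348.30681818 232.        ] [340 230  18   5  88] z.085 [0.58551752 0.13932847 0.085     ] z.12 [0.57369319 0.13621756 0.122     ] [0.58521409 0.13905801 0.08611584] [[0.58323622 0.13281133 0.08492517]
 [0.58707198 0.14551314 0.08707835]]
[318.57619048 259.32857143] [307 243  23  27 420] z.085 [0.60724716 0.11322335 0.085     ] z.12 [0.59253349 0.11358358 0.122     ] [0.58671142 0.11383062 0.13631531] [[0.58256352 0.10667197 0.12798201]
 [0.59328855 0.12031572 0.13766882]]
[0.56514098 0.08889948 0.085     ]
[0.59643376 0.08539535 0.085     ]
[0.61247093 0.08359952 0.085     ]
[0.56873667 0.13998469 0.085     ]
[0.60112808 0.13823322 0.085     ]
[0.61730957 0.13735825 0.085     ]
[0.54759599 0.06551825 0.08497493]
[array([0.51253561, 0.16107829, 0.085     ]), array([0.6751461 , 0.15131636, 0.085     ])]
case +y end corners [0.51367663 0.16277591] [0.6781423  0.14950775]
```

```bash
python3 - <<'E'
from h import *
for n in("wrist","top","scene"):
    im,d,K,M=cam(n); P=cloud(d,K,M); hsv=cv2.cvtColor(im,cv2.COLOR_RGB2HSV)
    red=((hsv[...,0]<6)|(hsv[...,0]>174))&(hsv[...,1]>130)&(P[...,2]>.1)&(P[...,2]<.15)&(P[...,0]>.54)&(P[...,0]<.66)&(P[...,1]>.08)&(P[...,1]<.15)
    if not red.any(): print(n,"none"); continue
    v,u=np.nonzero(red); print(n,red.sum(),u.mean(),v.mean(),P[red].mean(0),P[red].min(0),P[red].max(0),onplane(K,M,u.mean(),v.mean(),.136))
    if n=="scene": save("s3.png",cv2.resize(im[190:290,340:450],None,fx=5,fy=5,interpolation=cv2.INTER_CUBIC))
E
```

```text
wrist 407 317.93857493857496 255.2948402948403 [0.58729879 0.11376038 0.13521503] [0.5820826  0.10550846 0.11209804] [0.59481391 0.12102865 0.13895382] [0.58701425 0.11374686 0.136     ]
top none
scene 39 399.87179487179486 220.51282051282053 [0.59232221 0.11396496 0.13261737] [0.58567337 0.10703218 0.1084777 ] [0.60024449 0.12112074 0.13794143] [0.594516   0.11265274 0.136     ]
```

View pics/s3.png

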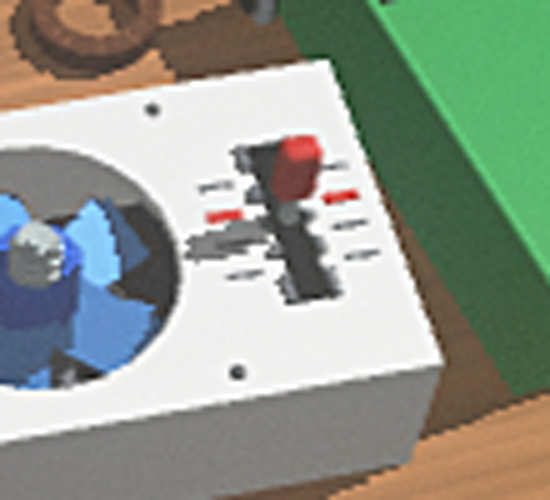

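The grip sits at x≈0.587–0.590, and the off notch needs ≈0.579. By the marks the lever stands about 0.1 rad short of red and has not quite snapped in. I re-grip it and push it fully home.

```bash
python3 -c "
from h import *
plan([.589,.1138],PSI+np.pi,.122)"
```

```text
travel [-0.0094 -0.0002  0.1145] yaw -0.0 | grasp pt [0.5796 0.1125 0.2365] head 3.061 tilt [0.    0.019] q [0.18 0.25 0.08 1.4  0.02 0.26] F [-0.4 -0.2  0.1] open 0.0425 t 6.35
```

>>> move_arm([
  {"travel":[-0.009,0,0.03],"yaw":0,"claw":0.0},
  {"travel":[-0.009,0,0.06],"yaw":0,"claw":0.0},
  {"travel":[-0.009,0,0.09],"yaw":0,"claw":0},
  {"travel":[-0.009,0,0.114],"yaw":0,"claw":0},
  {"travel":[-0.009,0,0.114],"yaw":0,"claw":0},
  {"travel":[-0.009,0,0.114],"yaw":0,"claw":-0.5},
  {"travel":[-0.009,0,0.114],"yaw":0,"claw":-1},
  {"travel":[-0.009,0,0.114],"yaw":0,"claw":-1},
], force=40)

```text
clock: 7.02
eef_pos: [0.5886, 0.1108, 0.2783]
tool_rot: [0.04, 0.999, 0.009, 0.0]
force: [-0.6, -1.1, -4.5]
opening: 0.0171
```

>>> move_arm([
  {"travel":[0,0,0],"yaw":0,"claw":-1},
  {"travel":[0,0,0],"yaw":0,"claw":-1},
  {"travel":[0.003,0,0],"yaw":0,"claw":-1},
  {"travel":[0.006,0,0],"yaw":0,"claw":-1},
  {"travel":[0.009,0,0],"yaw":0,"claw":-1},
  {"travel":[0.012,0,0],"yaw":0,"claw":-1},
  {"travel":[0.012,0,0],"yaw":0,"claw":-1},
  {"travel":[0.012,0,0],"yaw":0,"claw":-1},
])

```text
clock: 7.68
eef_pos: [0.5767, 0.1118, 0.2783]
tool_rot: [0.041, 0.999, 0.009, 0.0]
force: [4.3, 0.7, -11.9]
opening: 0.0171
```

```bash
python3 - <<'E'
from h import *
plan(vent(.085*np.sin(-.15),.222),PSI+np.pi,.120)
E
```

```text
travel [-0.0029 -0.0001  0.0033] yaw -0.001 | grasp pt [0.5769 0.1146 0.1233] head 3.06 tilt [0.001 0.018] q [ 0.19  0.27 -0.14  1.15  0.02  0.27] F [  4.3   0.7 -11.9] open 0.0171 t 7.68
```

>>> move_arm([
  {"travel":[0,0,0.001],"yaw":0,"claw":-1},
  {"travel":[0,0,0.001],"yaw":0,"claw":-0.3},
  {"travel":[0,0,0.001],"yaw":0,"claw":0.1},
  {"travel":[0,0,0.001],"yaw":0,"claw":0.1},
  {"travel":[0,0,0.001],"yaw":0,"claw":0.1},
  {"travel":[0,0,-0.03],"yaw":0,"claw":0.1},
  {"travel":[0,0,-0.07],"yaw":0,"claw":0.1},
  {"travel":[0,0,-0.1],"yaw":0,"claw":0.1},
])

```text
clock: 8.35
eef_pos: [0.5761, 0.11, 0.3806]
tool_rot: [0.04, 0.999, 0.009, 0.001]
force: [1.0, 0.5, 0.4]
opening: 0.047
```

```bash
cat > lev.py <<'E'
from h import *
s=[]
for n in("wrist","scene"):
    eyes.camera("wrist")
    im,d,K,M=cam(n); P=cloud(d,K,M); hsv=cv2.cvtColor(im,cv2.COLOR_RGB2HSV)
    R_=((hsv[...,0]<6)|(hsv[...,0]>174))&(hsv[...,1]>130)&(P[...,0]>.54)&(P[...,0]<.66)&(P[...,1]>.06)&(P[...,1]<.16)
    red=R_&(P[...,2]>.1)&(P[...,2]<.15); mk=R_&(abs(P[...,2]-.085)<.006)
    for k,m in(("grip",red),("mark",mk)):
        if m.any(): print(n,k,m.sum(),P[m].mean(0).round(4),P[m].min(0).round(4),P[m].max(0).round(4))
    if n=="scene": s.append(cv2.resize(im[190:290,340:450],None,fx=4,fy=4,interpolation=cv2.INTER_CUBIC))
    else: s.append(cv2.resize(im[170:300,240:380],None,fx=3,fy=3))
h=min(a.shape[0] for a in s);save("lev.png",np.hstack([a[:h] for a in s]))
E
python3 lev.py
```

```text
wrist grip 435 [0.5762 0.1144 0.1351] [0.5705 0.1064 0.1171] [0.5837 0.1222 0.1377]
wrist mark 74 [0.5853 0.139  0.0861] [0.5829 0.1317 0.0849] [0.5874 0.1463 0.088 ]
scene grip 42 [0.5819 0.1142 0.1316] [0.5745 0.1062 0.1108] [0.5899 0.1206 0.1386]
scene mark 15 [0.5856 0.1197 0.0854] [0.582  0.0829 0.0829] [0.5889 0.1461 0.0873]
```

View pics/lev.png

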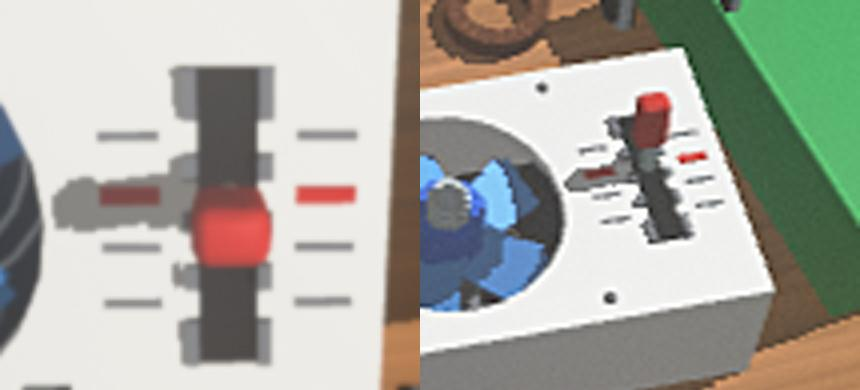

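Now the grip top is at x=0.576 (off expected 0.577), in line with the red marks from both views: the lever is in off. On to nut1.

```bash
python3 -c "
from h import *
plan(vent(0,-.028),PSI+np.pi,.22)"
```

```text
travel [-0.0153 -0.2485 -0.    ] yaw -0.001 | grasp pt [0.5773 0.1129 0.2247] head 3.06 tilt [0.004 0.019] q [0.18 0.24 0.05 1.37 0.02 0.27] F [-0.3 -0.6 -0.8] open 0.0468 t 8.55
```

>>> move_arm([
  {"travel":[-0.002,-0.035,0],"yaw":-0.12,"claw":0.4},
  {"travel":[-0.004,-0.07,0],"yaw":-0.24,"claw":0.4},
  {"travel":[-0.006,-0.105,0],"yaw":-0.36,"claw":0.4},
  {"travel":[-0.008,-0.14,0],"yaw":-0.48,"claw":0.4},
  {"travel":[-0.01,-0.175,0],"yaw":-0.6,"claw":0.4},
  {"travel":[-0.013,-0.21,0],"yaw":-0.72,"claw":0.4},
  {"travel":[-0.015,-0.248,0],"yaw":-0.84,"claw":0.4},
  {"travel":[-0.015,-0.248,0],"yaw":-0.96,"claw":0.4},
], force=60)

```text
clock: 9.22
eef_pos: [0.5708, -0.1435, 0.3728]
tool_rot: [-0.425, 0.905, 0.008, 0.004]
force: [-0.1, -0.4, -0.3]
opening: 0.0597
```

```bash
cat > nut.py <<'E'
from h import *
import sys
y=float(sys.argv[1]); c=vent(0,y)
eyes.camera("wrist"); im,d,K,M=cam("wrist"); P=cloud(d,K,M); hsv=cv2.cvtColor(im,cv2.COLOR_RGB2HSV)
near=np.hypot(P[...,0]-c[0],P[...,1]-c[1])<.035
z=P[...,2]
m=near&(z>.1)&(z<.125)
v,u=np.nonzero(m); q=P[m]; print("top pts",m.sum(),q.mean(0).round(4),"minmax mid",((q.min(0)+q.max(0))/2).round(4),(q.max(0)-q.min(0)).round(4),"pred",c.round(4))
b=m&(hsv[...,2]>140)&(hsv[...,1]<60)
if b.sum()>5:
    r=cv2.fitLine((P[b][:,:2]*1000).astype(np.float32),cv2.DIST_L2,0,.01,.01).ravel(); print("bar",b.sum(),"angle",np.arctan2(r[1],r[0]).round(3),P[b].mean(0).round(4),np.ptp(P[b],axis=0))
# octagon angle: radial support of top points
p=q[:,:2]-(q.min(0)+q.max(0))[:2]/2
w=[np.ptp(p@[np.cos(a),np.sin(a)]) for a in np.arange(0,np.pi/4,np.pi/36)]
print("widths per 5deg",(np.array(w)*1000).round(1))
v0,u0=int(v.mean()),int(u.mean()); cr=im[max(0,v0-60):v0+60,max(0,u0-60):u0+60]; save("nut.png",cv2.resize(cr,None,fx=4,fy=4,interpolation=cv2.INTER_CUBIC))
plan(c,head(ctrl.sense()),.106)
E
python3 nut.py -.028
```

```text
top pts 2813 [ 0.569  -0.139   0.1127] minmax mid [ 0.5707 -0.1369  0.1089] [0.0403 0.0404 0.0177] pred [ 0.5723 -0.1359]
bar 180 angle 0.003 [ 0.5702 -0.1371  0.1157] [0.02388546 0.00394153 0.00424216]
widths per 5deg [40.3 41.6 42.7 43.4 43.8 43.8 43.6 43.  42. ]
travel [ 0.0004 -0.0017  0.1121] yaw 0.0 | grasp pt [ 0.5712 -0.1368  0.2181] head -2.265 tilt [0.001 0.02 ] q [-0.24  0.25  0.04  1.37  0.02 -1.12] F [ 0.2  0.5 -1.3] open 0.0598 t 9.32
```

View pics/nut.png

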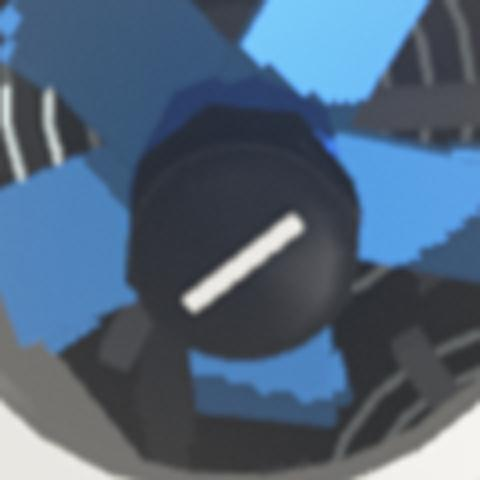

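Nut1 (black, bar along world x, flats on 45° multiples) is centred at (0.571,−0.137). It is the black one on the shaft, so it is the nut meant. Descending and gripping.

>>> move_arm([
  {"travel":[0.002,-0.001,0.03],"yaw":0.045,"claw":0.4},
  {"travel":[0.002,-0.001,0.06],"yaw":0.09,"claw":0.4},
  {"travel":[0.002,-0.001,0.085],"yaw":0.09,"claw":0.4},
  {"travel":[0.002,-0.001,0.1],"yaw":0.09,"claw":0.4},
  {"travel":[0.002,-0.001,0.11],"yaw":0.09,"claw":0.4},
  {"travel":[0.002,-0.001,0.11],"yaw":0.09,"claw":0.0},
  {"travel":[0.002,-0.001,0.11],"yaw":0.09,"claw":-0.3},
  {"travel":[0.002,-0.001,0.11],"yaw":0.09,"claw":-0.3},
])

```text
clock: 9.98
eef_pos: [0.571, -0.1395, 0.2642]
tool_rot: [-0.383, 0.924, 0.009, 0.005]
force: [-1.0, 1.5, -1.9]
opening: 0.0374
```

```bash
python3 -c "
from h import *
plan([.571,-.1368],-2.356,.108)"
```

```text
travel [ 0.0006 -0.      0.0012] yaw 0.0 | grasp pt [ 0.5714 -0.1364  0.1092] head -2.356 tilt [0.002 0.02 ] q [-0.24  0.28 -0.16  1.13  0.02 -1.03] F [-1.   1.5 -1.9] open 0.0374 t 9.98
```

>>> move_arm([
  {"travel":[0,0,0],"yaw":0,"claw":-1},
  {"travel":[0,0,0],"yaw":0,"claw":-1},
  {"travel":[0,0,-0.0003],"yaw":0.1,"claw":-1},
  {"travel":[0,0,-0.0005],"yaw":0.2,"claw":-1},
  {"travel":[0,0,-0.0007],"yaw":0.3,"claw":-1},
  {"travel":[0,0,-0.0009],"yaw":0.4,"claw":-1},
  {"travel":[0,0,-0.0011],"yaw":0.5,"claw":-1},
  {"travel":[0,0,-0.0013],"yaw":0.6,"claw":-1},
], force=70)

```text
clock: 10.65
eef_pos: [0.5708, -0.1396, 0.2657]
tool_rot: [-0.09, 0.996, 0.01, 0.002]
force: [-1.8, -0.8, -4.1]
opening: 0.0372
```

```bash
python3 -c "
from h import *
plan([.571,-.1368],-2.356,.108);print(ctrl.sense()['torque'])"
```

```text
travel [ 0.0001 -0.0002  0.0027] yaw -0.605 | grasp pt [ 0.5711 -0.1366  0.1107] head -2.961 tilt [0.002 0.02 ] q [-0.24  0.28 -0.16  1.14  0.02 -0.42] F [-1.8 -0.8 -4.1] open 0.0372 t 10.65
[-0.18302648  0.35580132  0.01555171]
```

>>> move_arm([
  {"travel":[0,0,-0.0002],"yaw":0.12,"claw":-1},
  {"travel":[0,0,-0.0005],"yaw":0.24,"claw":-1},
  {"travel":[0,0,-0.0007],"yaw":0.36,"claw":-1},
  {"travel":[0,0,-0.001],"yaw":0.48,"claw":-1},
  {"travel":[0,0,-0.0013],"yaw":0.6,"claw":-1},
  {"travel":[0,0,-0.0015],"yaw":0.72,"claw":-1},
  {"travel":[0,0,-0.0018],"yaw":0.84,"claw":-1},
  {"travel":[0,0,-0.002],"yaw":0.96,"claw":-1},
])

```text
clock: 11.32
eef_pos: [0.5702, -0.1395, 0.2676]
tool_rot: [0.383, 0.924, 0.009, -0.004]
force: [-0.7, 1.0, -4.8]
opening: 0.0375
```

>>> move_arm([
  {"travel":[0,0,-0.0002],"yaw":0.12,"claw":-1},
  {"travel":[0,0,-0.0005],"yaw":0.24,"claw":-1},
  {"travel":[0,0,-0.0007],"yaw":0.36,"claw":-1},
  {"travel":[0,0,-0.001],"yaw":0.48,"claw":-1},
  {"travel":[0,0,-0.0013],"yaw":0.6,"claw":-1},
  {"travel":[0,0,-0.0015],"yaw":0.72,"claw":-1},
  {"travel":[0,0,-0.0018],"yaw":0.84,"claw":-1},
  {"travel":[0,0,-0.0022],"yaw":0.96,"claw":-1},
])

```text
clock: 11.98
eef_pos: [0.5705, -0.1396, 0.2708]
tool_rot: [0.768, 0.64, 0.007, -0.007]
force: [-0.3, -0.5, -1.0]
opening: 0.0372
```

```bash
python3 -c "
from h import *
plan([.571,-.1368],-2.356,.108);print(ctrl.sense()['torque'])"
```

```text
travel [-0.0005  0.0003  0.0078] yaw -2.538 | grasp pt [ 0.5708 -0.1364  0.1158] head 1.39 tilt [0.002 0.02 ] q [-0.24  0.27 -0.15  1.15  0.02  1.51] F [-0.3 -0.5 -1. ] open 0.0372 t 11.98
[ 0.00359418 -0.00330719 -0.02798111]
```

Free by the force reading; a bit more turn, then lift.

>>> move_arm([
  {"travel":[0,0,-0.001],"yaw":0.1,"claw":-1},
  {"travel":[0,0,-0.002],"yaw":0.2,"claw":-1},
  {"travel":[0,0,-0.005],"yaw":0.25,"claw":-1},
  {"travel":[0,0,-0.01],"yaw":0.25,"claw":-1},
  {"travel":[0,0,-0.02],"yaw":0.25,"claw":-1},
  {"travel":[0,0,-0.035],"yaw":0.25,"claw":-1},
  {"travel":[0,0,-0.06],"yaw":0.25,"claw":-1},
  {"travel":[0,0,-0.08],"yaw":0.25,"claw":-1},
])

```text
clock: 12.65
eef_pos: [0.5702, -0.1412, 0.3532]
tool_rot: [0.842, 0.54, 0.007, -0.008]
force: [0.9, -0.8, 0.5]
opening: 0.0374
```

```bash
cat > bins.py <<'E'
from h import *
im,d,K,M=cam("top"); P=cloud(d,K,M); hsv=cv2.cvtColor(im,cv2.COLOR_RGB2HSV); Z=P[...,2]
b=(hsv[...,1]<75)&(hsv[...,2]>90)&(abs(P[...,0]-.36)<.13)&(abs(P[...,1]+.3)<.18)&(Z<.05)
c=big(b)[0]; r=rect([onplane(K,M,a,bb,.024)[:2] for a,bb in c[:,0]]); print("tray",r[0],r[1],round(r[2],1))
g=(hsv[...,0]>50)&(hsv[...,0]<85)&(hsv[...,1]>100)&(abs(Z-.085)<.01)&(P[...,1]>.05); r=rect(P[g][:,:2]); print("tub",r[0],r[1],round(r[2],1))
save("top_now.png",im)
E
python3 bins.py; python3 -c "
from h import *
plan([.38,-.26],np.pi,.12)"
```

```text
tray (380.2094421386719, -310.06036376953125) (113.40460205078125, 193.91690063476562) 2.0
tub (517.48486328125, 337.2695617675781) (257.94146728515625, 291.33184814453125) 5.2
travel [-0.1923 -0.1243  0.0786] yaw -2.001 | grasp pt [ 0.5724 -0.1385  0.2028] head 1.141 tilt [0.01  0.019] q [-0.25  0.25  0.    1.32  0.02  1.75] F [ 0.8 -0.4  2.8] open 0.0373 t 12.7
```

Nut held. Tray unmoved at about (0.380, −0.305). Carry the nut there.

>>> move_arm([
  {"travel":[-0.025,-0.016,0],"yaw":-0.12,"claw":-1},
  {"travel":[-0.055,-0.035,0],"yaw":-0.24,"claw":-1},
  {"travel":[-0.085,-0.055,0],"yaw":-0.36,"claw":-1},
  {"travel":[-0.115,-0.075,0],"yaw":-0.48,"claw":-1},
  {"travel":[-0.145,-0.094,0],"yaw":-0.6,"claw":-1},
  {"travel":[-0.17,-0.11,0],"yaw":-0.72,"claw":-1},
  {"travel":[-0.19,-0.124,0],"yaw":-0.84,"claw":-1},
  {"travel":[-0.192,-0.124,0],"yaw":-0.96,"claw":-1},
])

```text
clock: 13.37
eef_pos: [0.3752, -0.2654, 0.355]
tool_rot: [0.495, 0.869, 0.01, 0.0]
force: [1.0, 0.2, -0.7]
opening: 0.0374
```

>>> move_arm([
  {"travel":[0,0,0.01],"yaw":-0.12,"claw":-1},
  {"travel":[0,0,0.03],"yaw":-0.24,"claw":-1},
  {"travel":[0,0,0.05],"yaw":-0.36,"claw":-1},
  {"travel":[0,0,0.07],"yaw":-0.48,"claw":-1},
  {"travel":[0,0,0.08],"yaw":-0.6,"claw":-1},
  {"travel":[0,0,0.08],"yaw":-0.72,"claw":-1},
  {"travel":[0,0,0.08],"yaw":-0.84,"claw":-1},
  {"travel":[0,0,0.08],"yaw":-0.96,"claw":-1},
])

```text
clock: 14.03
eef_pos: [0.3761, -0.2641, 0.2759]
tool_rot: [0.035, 0.999, 0.008, 0.005]
force: [0.8, 0.1, -0.6]
opening: 0.0372
```

```bash
python3 -c "
from h import *
plan([.38,-.26],np.pi,.03)"
```

```text
travel [-0.0012  0.0002  0.091 ] yaw -0.07 | grasp pt [ 0.3778 -0.2616  0.1209] head 3.072 tilt [0.011 0.017] q [-0.62  0.04 -0.42  1.11  0.02 -0.55] F [ 0.8  0.1 -0.6] open 0.0372 t 14.03
```

>>> move_arm([
  {"travel":[0,0,0.025],"yaw":-0.03,"claw":-1},
  {"travel":[0,0,0.05],"yaw":-0.07,"claw":-1},
  {"travel":[-0.001,0,0.07],"yaw":-0.07,"claw":-1},
  {"travel":[-0.001,0,0.08],"yaw":-0.07,"claw":-1},
  {"travel":[-0.001,0,0.086],"yaw":-0.07,"claw":-1},
  {"travel":[-0.001,0,0.09],"yaw":-0.07,"claw":-1},
  {"travel":[-0.001,0,0.091],"yaw":-0.07,"claw":-1},
  {"travel":[-0.001,0,0.091],"yaw":-0.07,"claw":-1},
])

```text
clock: 14.7
eef_pos: [0.3784, -0.263, 0.1857]
tool_rot: [-0.0, 1.0, 0.008, 0.006]
force: [0.5, 1.0, -0.7]
opening: 0.0373
```

>>> move_arm([
  {"travel":[0,0,0],"yaw":0,"claw":0.1},
  {"travel":[0,0,0],"yaw":0,"claw":0.2},
  {"travel":[0,0,0],"yaw":0,"claw":0.3},
  {"travel":[0,0,0],"yaw":0,"claw":0.3},
  {"travel":[0,0,-0.03],"yaw":0,"claw":0.3},
  {"travel":[0,0,-0.07],"yaw":0,"claw":0.4},
  {"travel":[0,0,-0.11],"yaw":0,"claw":0.4},
  {"travel":[0,0,-0.15],"yaw":0,"claw":0.4},
])

```text
clock: 15.37
eef_pos: [0.3762, -0.265, 0.3374]
tool_rot: [-0.0, 1.0, 0.008, 0.006]
force: [1.9, -0.6, -0.3]
opening: 0.06
```

```bash
python3 - <<'E'
from h import *
eyes.camera("wrist");im,d,K,M=cam("wrist"); P=cloud(d,K,M); hsv=cv2.cvtColor(im,cv2.COLOR_RGB2HSV)
m=(np.hypot(P[...,0]-.38,P[...,1]+.26)<.06)&(hsv[...,2]<100)&(P[...,2]>.012)&(P[...,2]<.06)
print("nut in tray",m.sum(),P[m].mean(0),P[m].max(0),P[m].min(0))
plan(vent(0,-.166),-2.36,.22)
E
```

```text
nut in tray 1667 [ 0.37744457 -0.26236063  0.02944897] [ 0.39976078 -0.24262491  0.03440505] [ 0.36094132 -0.28145198  0.01202629]
travel [-0.1809 -0.0085 -0.0287] yaw -0.781 | grasp pt [ 0.381  -0.2648  0.1876] head -3.141 tilt [0.021 0.009] q [-0.62  0.01 -0.3   1.25  0.02 -0.62] F [0.2 0.  0.4] open 0.06 t 15.47
```

Nut1 stands in the tray. To nut2.

>>> move_arm([
  {"travel":[-0.01,0,-0.02],"yaw":-0.1,"claw":0.4},
  {"travel":[-0.035,-0.002,-0.03],"yaw":-0.2,"claw":0.4},
  {"travel":[-0.065,-0.003,-0.03],"yaw":-0.3,"claw":0.4},
  {"travel":[-0.095,-0.005,-0.03],"yaw":-0.4,"claw":0.4},
  {"travel":[-0.125,-0.006,-0.03],"yaw":-0.5,"claw":0.4},
  {"travel":[-0.155,-0.007,-0.03],"yaw":-0.6,"claw":0.4},
  {"travel":[-0.18,-0.0085,-0.03],"yaw":-0.7,"claw":0.4},
  {"travel":[-0.181,-0.0085,-0.03],"yaw":-0.78,"claw":0.4},
])

```text
clock: 16.13
eef_pos: [0.5618, -0.2749, 0.3742]
tool_rot: [-0.384, 0.923, 0.001, 0.011]
force: [-1.0, 0.3, -0.2]
opening: 0.0597
```

```bash
sed -i 's/(hsv\[...,2\]>140)&(hsv\[...,1\]<60)/(hsv[...,2]>140)\&(hsv[...,1]<60)\&(z>.108)/' nut.py; python3 nut.py -.166
```

```text
top pts 2808 [ 0.5576 -0.2758  0.1127] minmax mid [ 0.5593 -0.2739  0.1089] [0.0402 0.0406 0.0175] pred [ 0.5613 -0.2735]
bar 187 angle 0.026 [ 0.5593 -0.2736  0.1158] [0.02500678 0.00444299 0.00438469]
widths per 5deg [40.2 40.5 41.1 41.3 41.7 41.7 41.5 41.1 41. ]
travel [0.0032 0.0011 0.1138] yaw 0.0 | grasp pt [ 0.5621 -0.2732  0.2198] head -2.36 tilt [0.019 0.01 ] q [-0.46  0.31  0.12  1.37  0.02 -1.24] F [-0.1 -0.2  0.3] open 0.0597 t 16.23
```

>>> move_arm([
  {"travel":[0.004,0.002,0.03],"yaw":-0.03,"claw":0.4},
  {"travel":[0.004,0.002,0.06],"yaw":-0.03,"claw":0.4},
  {"travel":[0.004,0.002,0.085],"yaw":-0.03,"claw":0.4},
  {"travel":[0.004,0.002,0.1],"yaw":-0.03,"claw":0.4},
  {"travel":[0.004,0.002,0.111],"yaw":-0.03,"claw":0.4},
  {"travel":[0.004,0.002,0.111],"yaw":-0.03,"claw":0.0},
  {"travel":[0.004,0.002,0.111],"yaw":-0.03,"claw":-0.5},
  {"travel":[0.004,0.002,0.111],"yaw":-0.03,"claw":-1},
])

```text
clock: 16.9
eef_pos: [0.5571, -0.2752, 0.2651]
tool_rot: [-0.394, 0.919, 0.0, 0.011]
force: [-1.1, -0.0, -1.3]
opening: 0.0376
```

```bash
python3 -c "
from h import *
plan([.56,-.2737],-2.33,.108)"
```

```text
travel [0.0002 0.0003 0.0021] yaw -0.0 | grasp pt [ 0.5603 -0.2738  0.1101] head -2.33 tilt [0.021 0.01 ] q [-0.46  0.33 -0.09  1.14  0.02 -1.27] F [-1.1 -0.  -1.3] open 0.0376 t 16.9
```

Gripped; unscrew in three calls, then check.

>>> move_arm([
  {"travel":[0,0,0],"yaw":0,"claw":-1},
  {"travel":[0,0,-0.0002],"yaw":0.1,"claw":-1},
  {"travel":[0,0,-0.0005],"yaw":0.2,"claw":-1},
  {"travel":[0,0,-0.0007],"yaw":0.3,"claw":-1},
  {"travel":[0,0,-0.0009],"yaw":0.4,"claw":-1},
  {"travel":[0,0,-0.0011],"yaw":0.52,"claw":-1},
  {"travel":[0,0,-0.0014],"yaw":0.64,"claw":-1},
  {"travel":[0,0,-0.0016],"yaw":0.76,"claw":-1},
])

```text
clock: 17.57
eef_pos: [0.5567, -0.2755, 0.267]
tool_rot: [-0.022, 1.0, 0.004, 0.01]
force: [-2.8, -1.0, -5.0]
opening: 0.0374
```

>>> move_arm([
  {"travel":[0,0,-0.0002],"yaw":0.12,"claw":-1},
  {"travel":[0,0,-0.0005],"yaw":0.24,"claw":-1},
  {"travel":[0,0,-0.0007],"yaw":0.36,"claw":-1},
  {"travel":[0,0,-0.001],"yaw":0.48,"claw":-1},
  {"travel":[0,0,-0.0013],"yaw":0.6,"claw":-1},
  {"travel":[0,0,-0.0015],"yaw":0.72,"claw":-1},
  {"travel":[0,0,-0.0018],"yaw":0.84,"claw":-1},
  {"travel":[0,0,-0.002],"yaw":0.96,"claw":-1},
])

```text
clock: 18.23
eef_pos: [0.5563, -0.2753, 0.269]
tool_rot: [0.445, 0.896, 0.008, 0.006]
force: [-1.1, 1.1, -5.1]
opening: 0.0372
```

>>> move_arm([
  {"travel":[0,0,-0.0002],"yaw":0.12,"claw":-1},
  {"travel":[0,0,-0.0005],"yaw":0.24,"claw":-1},
  {"travel":[0,0,-0.0007],"yaw":0.36,"claw":-1},
  {"travel":[0,0,-0.001],"yaw":0.48,"claw":-1},
  {"travel":[0,0,-0.0013],"yaw":0.6,"claw":-1},
  {"travel":[0,0,-0.0015],"yaw":0.72,"claw":-1},
  {"travel":[0,0,-0.0018],"yaw":0.84,"claw":-1},
  {"travel":[0,0,-0.0022],"yaw":0.96,"claw":-1},
])

```text
clock: 18.9
eef_pos: [0.5566, -0.2755, 0.2726]
tool_rot: [0.81, 0.586, 0.011, 0.003]
force: [0.8, 0.9, -0.4]
opening: 0.0369
```

```bash
python3 -c "
from h import *
plan([.56,-.2737],-2.33,.108);print(ctrl.sense()['torque'])"
```

```text
travel [ 0.0004 -0.      0.0097] yaw -2.7 | grasp pt [ 0.5597 -0.2742  0.1177] head 1.254 tilt [0.02  0.008] q [-0.46  0.33 -0.08  1.15  0.02  1.43] F [ 0.8  0.9 -0.4] open 0.0369 t 18.9
[ 0.04004794 -0.02889315  0.00764681]
```

>>> move_arm([
  {"travel":[0,0,-0.001],"yaw":0.1,"claw":-1},
  {"travel":[0,0,-0.003],"yaw":0.1,"claw":-1},
  {"travel":[0,0,-0.01],"yaw":0.1,"claw":-1},
  {"travel":[0,0,-0.02],"yaw":0.1,"claw":-1},
  {"travel":[0,0,-0.03],"yaw":0.1,"claw":-1},
  {"travel":[0,0,-0.045],"yaw":0.1,"claw":-1},
  {"travel":[0,0,-0.065],"yaw":0.1,"claw":-1},
  {"travel":[0,0,-0.08],"yaw":0.1,"claw":-1},
])

```text
clock: 19.57
eef_pos: [0.5549, -0.2762, 0.3554]
tool_rot: [0.838, 0.546, 0.011, 0.003]
force: [-0.1, -0.1, -0.1]
opening: 0.0375
```

```bash
python3 bins.py; python3 -c "
from h import *
plan([.38,-.35],np.pi,.12)"
```

```text
tray (360.94830322265625, -401.3759460449219) (26.511451721191406, 81.73434448242188) 68.3
tub (517.3596801757812, 336.93975830078125) (257.53497314453125, 291.5488586425781) 5.2
travel [-0.1418 -0.1357  0.0785] yaw -1.987 | grasp pt [ 0.5593 -0.2756  0.2036] head 1.155 tilt [0.026 0.005] q [-0.47  0.3   0.08  1.33  0.02  1.52] F [ 1.5 -0.8  1.9] open 0.037 t 19.62
```

>>> move_arm([
  {"travel":[-0.02,-0.02,0],"yaw":-0.12,"claw":-1},
  {"travel":[-0.045,-0.043,0],"yaw":-0.24,"claw":-1},
  {"travel":[-0.07,-0.066,0],"yaw":-0.36,"claw":-1},
  {"travel":[-0.095,-0.09,0],"yaw":-0.48,"claw":-1},
  {"travel":[-0.12,-0.113,0],"yaw":-0.6,"claw":-1},
  {"travel":[-0.135,-0.13,0],"yaw":-0.72,"claw":-1},
  {"travel":[-0.142,-0.136,0],"yaw":-0.84,"claw":-1},
  {"travel":[-0.142,-0.136,0],"yaw":-0.96,"claw":-1},
])

```text
clock: 20.28
eef_pos: [0.3714, -0.352, 0.3542]
tool_rot: [0.489, 0.872, 0.008, 0.01]
force: [0.6, -0.3, -0.2]
opening: 0.0374
```

>>> move_arm([
  {"travel":[0,0,0],"yaw":-0.12,"claw":-1},
  {"travel":[0,0,0],"yaw":-0.24,"claw":-1},
  {"travel":[0,0,0],"yaw":-0.36,"claw":-1},
  {"travel":[0,0,0],"yaw":-0.48,"claw":-1},
  {"travel":[0,0,0],"yaw":-0.6,"claw":-1},
  {"travel":[0,0,0],"yaw":-0.72,"claw":-1},
  {"travel":[0,0,0],"yaw":-0.84,"claw":-1},
  {"travel":[0,0,0],"yaw":-0.96,"claw":-1},
])

```text
clock: 20.95
eef_pos: [0.3714, -0.352, 0.3548]
tool_rot: [0.028, 1.0, 0.002, 0.014]
force: [-0.1, 0.4, -1.1]
opening: 0.0374
```

```bash
python3 - <<'E'
from h import *
plan([.38,-.35],np.pi,.029)
im,d,K,M=cam("wrist"); P=cloud(d,K,M); hsv=cv2.cvtColor(im,cv2.COLOR_RGB2HSV)
z=P[...,2]
m=(hsv[...,1]<75)&(hsv[...,2]>90)&(z>-.01)&(z<.035)
c=big(m)[0]; print("tray px",cv2.boundingRect(c),rect([P[b,a,:2] for a,b in c[:,0]]))
m=(hsv[...,2]<80)&(z>.02)&(z<.045)&(abs(P[...,0]-.38)<.1); c=big(m)[0]; print(rect([P[b,a,:2] for a,b in c[:,0]]))
save("w5.png",im)
E
```

```text
travel [0.0003 0.0008 0.1709] yaw -0.056 | grasp pt [ 0.3756 -0.3515  0.1998] head 3.086 tilt [0.027 0.004] q [-0.76  0.1  -0.18  1.28  0.02 -0.71] F [-0.1  0.4 -1.1] open 0.0374 t 20.95
tray px (246, 138, 246, 144) ((384.4024963378906, -302.6933898925781), (122.22322845458984, 217.2147979736328), 2.0511701107025146)
((380.2493591308594, -262.21417236328125), (38.922794342041016, 37.763458251953125), 46.46286392211914)
```

View pics/w5.png

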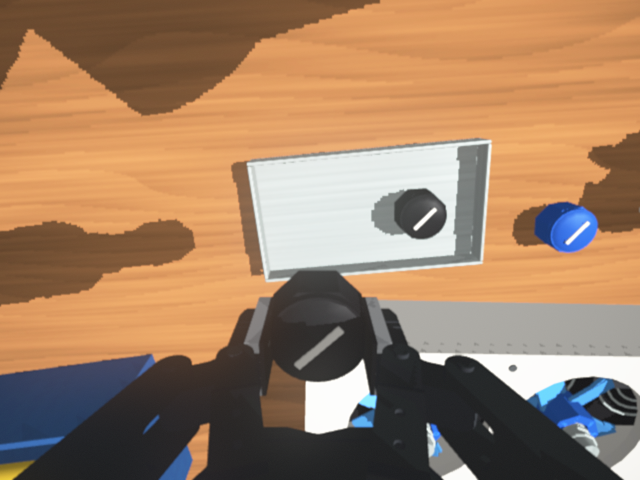

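The tray spans (246–492, 138–282) in the wrist view with nut1 upright at (420,213), and nut2 is in the jaws. Placing nut2 in the free half.

>>> move_arm([
  {"travel":[0,0,0.03],"yaw":-0.05,"claw":-1},
  {"travel":[0,0,0.065],"yaw":-0.05,"claw":-1},
  {"travel":[0,0.001,0.1],"yaw":-0.05,"claw":-1},
  {"travel":[0,0.001,0.13],"yaw":-0.05,"claw":-1},
  {"travel":[0,0.001,0.15],"yaw":-0.05,"claw":-1},
  {"travel":[0,0.001,0.162],"yaw":-0.05,"claw":-1},
  {"travel":[0,0.001,0.17],"yaw":-0.05,"claw":-1},
  {"travel":[0,0.001,0.171],"yaw":-0.05,"claw":-1},
])

```text
clock: 21.67
eef_pos: [0.3758, -0.35, 0.1827]
tool_rot: [0.001, 1.0, 0.003, 0.013]
force: [-0.2, -0.6, -1.7]
opening: 0.0373
```

>>> move_arm([
  {"travel":[0,0,0],"yaw":0,"claw":0.1},
  {"travel":[0,0,0],"yaw":0,"claw":0.2},
  {"travel":[0,0,0],"yaw":0,"claw":0.3},
  {"travel":[0,0,0],"yaw":0,"claw":0.3},
  {"travel":[0,0,-0.03],"yaw":0,"claw":0.3},
  {"travel":[0,0,-0.07],"yaw":0,"claw":0.4},
  {"travel":[0,0,-0.11],"yaw":0,"claw":0.4},
  {"travel":[0,0,-0.15],"yaw":0,"claw":0.4},
])

```text
clock: 22.33
eef_pos: [0.3716, -0.3505, 0.3349]
tool_rot: [0.001, 1.0, 0.002, 0.013]
force: [0.3, -0.6, 0.3]
opening: 0.0597
```

```bash
python3 - <<'E'
from h import *
eyes.camera("wrist");im,d,K,M=cam("wrist"); P=cloud(d,K,M); hsv=cv2.cvtColor(im,cv2.COLOR_RGB2HSV)
m=(np.hypot(P[...,0]-.38,P[...,1]+.35)<.05)&(hsv[...,2]<100)&(P[...,2]>.012)&(P[...,2]<.06)
print("nut2 in tray",m.sum(),P[m].mean(0),P[m].max(0),P[m].min(0))
plan(vent(0,-.166),np.pi,.2)
E
```

```text
nut2 in tray 1639 [ 0.37673881 -0.35144172  0.0294125 ] [ 0.39859362 -0.33164251  0.0336866 ] [ 0.36017435 -0.37018702  0.01206263]
travel [-0.1832  0.0793 -0.0083] yaw -0.002 | grasp pt [ 0.3783 -0.3524  0.1856] head 3.14 tilt [ 0.035 -0.003] q [-0.76  0.1  -0.21  1.23  0.02 -0.76] F [ 1.1 -0.6  0.5] open 0.0597 t 22.43
```

Both nuts are in the tray. Now the blades, starting with blade2.

>>> move_arm([
  {"travel":[-0.02,0.008,-0.01],"yaw":0,"claw":0.4},
  {"travel":[-0.05,0.02,-0.01],"yaw":0,"claw":0.4},
  {"travel":[-0.08,0.035,-0.01],"yaw":0,"claw":0.4},
  {"travel":[-0.115,0.05,-0.01],"yaw":0,"claw":0.4},
  {"travel":[-0.15,0.065,-0.01],"yaw":0,"claw":0.4},
  {"travel":[-0.183,0.079,-0.01],"yaw":0,"claw":0.4},
  {"travel":[-0.183,0.079,-0.01],"yaw":0,"claw":0.4},
  {"travel":[-0.183,0.079,-0.01],"yaw":0,"claw":0.4},
], force=50)

```text
clock: 23.1
eef_pos: [0.557, -0.2722, 0.3561]
tool_rot: [-0.0, 1.0, -0.002, 0.017]
force: [0.5, 0.1, -0.7]
opening: 0.0594
```

```bash
cat > blade.py <<'E'
from h import *
import sys
y=float(sys.argv[1]); c=vent(0,y)+[-.001,-.0005]
eyes.camera("wrist"); im,d,K,M=cam("wrist"); P=cloud(d,K,M); hsv=cv2.cvtColor(im,cv2.COLOR_RGB2HSV); z=P[...,2]
r=np.hypot(P[...,0]-c[0],P[...,1]-c[1])
m=(r<.03)&(abs(z-.086)<.004)&(hsv[...,1]>60)
q=P[m]; mid=(q.min(0)+q.max(0))/2; print("hub top",m.sum(),mid.round(4),np.ptp(q,axis=0).round(4),"pred",c.round(4))
s=(r<.02)&(z>.1)&(z<.108); print("shaft",s.sum(),((P[s].min(0)+P[s].max(0))/2).round(4))
p=q[:,:2]-mid[:2]
print("widths/5deg",[round(np.ptp(p@[np.cos(a),np.sin(a)])*1000,1) for a in np.arange(0,np.pi/4,np.pi/36)])
v,u=np.nonzero(m); v0,u0=int(v.mean()),int(u.mean()); save("blade.png",cv2.resize(im[max(0,v0-75):v0+75,max(0,u0-90):u0+90],None,fx=3,fy=3,interpolation=cv2.INTER_CUBIC))
plan(c,np.pi,.12); plan(c,np.pi,.092)
E
python3 blade.py -.166
```

```text
hub top 1477 [ 0.5594 -0.2742  0.085 ] [0.0423 0.0423 0.0058] pred [ 0.5603 -0.274 ]
shaft 573 [ 0.5592 -0.2739  0.1031]
widths/5deg [np.float64(42.3), np.float64(41.7), np.float64(40.9), np.float64(40.8), np.float64(41.7), np.float64(42.4), np.float64(42.8), np.float64(43.0), np.float64(42.8)]
travel [0.003  0.0001 0.0816] yaw -0.002 | grasp pt [ 0.5605 -0.2737  0.2016] head 3.14 tilt [ 0.034 -0.003] q [-0.46  0.29  0.06  1.31  0.01 -0.46] F [-0.2 -0.3  0.5] open 0.0597 t 23.2
travel [4.000e-03 1.000e-04 1.095e-01] yaw -0.002 | grasp pt [ 0.5605 -0.2737  0.2016] head 3.14 tilt [ 0.034 -0.003] q [-0.46  0.29  0.06  1.31  0.01 -0.46] F [-0.2 -0.3  0.5] open 0.0597 t 23.2
```

View pics/blade.png

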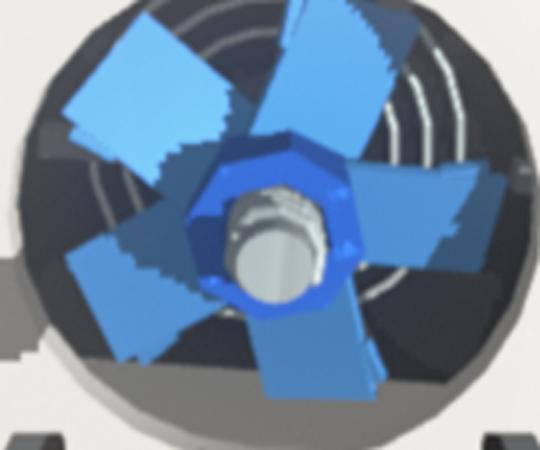

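Blade2's hub is centred at (0.5595,−0.274) with flats ~13° off. Shaft bare. Descend with yaw −0.22 and grip.

>>> move_arm([
  {"travel":[0.001,0,0.03],"yaw":-0.1,"claw":0.4},
  {"travel":[0.002,0,0.06],"yaw":-0.22,"claw":0.4},
  {"travel":[0.004,0,0.085],"yaw":-0.22,"claw":0.4},
  {"travel":[0.0045,0,0.1],"yaw":-0.22,"claw":0.4},
  {"travel":[0.0045,0,0.112],"yaw":-0.22,"claw":0.4},
  {"travel":[0.0045,0,0.112],"yaw":-0.22,"claw":0.1},
  {"travel":[0.0045,0,0.112],"yaw":-0.22,"claw":-0.5},
  {"travel":[0.0045,0,0.112],"yaw":-0.22,"claw":-1},
])

```text
clock: 23.87
eef_pos: [0.5543, -0.2739, 0.2457]
tool_rot: [-0.109, 0.994, -0.004, 0.017]
force: [-3.2, 0.6, -3.1]
opening: 0.0381
```

```bash
python3 -c "
from h import *
s=ctrl.sense();Rm=R.from_quat(s['tool_rot']).as_matrix()
print('tool vec for world up 70mm',(Rm.T@[0,0,.07]).round(4))
plan([.5597,-.274],np.pi,.0895)"
```

```text
tool vec for world up 70mm [-0.0023 -0.0008 -0.07  ]
travel [-0.0001  0.0005  0.0013] yaw 0.218 | grasp pt [ 0.5597 -0.2745  0.0908] head -2.924 tilt [ 0.035 -0.004] q [-0.46  0.33 -0.14  1.07  0.01 -0.68] F [-3.2  0.6 -3.1] open 0.0381 t 23.87
```

>>> move_arm([
  {"travel":[0,0,0],"yaw":0,"claw":-1},
  {"travel":[0,0,0],"yaw":0,"claw":-1},
  {"travel":[-0.0003,-0.0001,-0.01],"yaw":0,"claw":-1},
  {"travel":[-0.0007,-0.0002,-0.022],"yaw":0,"claw":-1},
  {"travel":[-0.0012,-0.0004,-0.036],"yaw":0,"claw":-1},
  {"travel":[-0.0017,-0.0006,-0.05],"yaw":0,"claw":-1},
  {"travel":[-0.0022,-0.0007,-0.065],"yaw":0,"claw":-1},
  {"travel":[-0.0026,-0.0009,-0.08],"yaw":0,"claw":-1},
])

```text
clock: 24.53
eef_pos: [0.5546, -0.274, 0.3285]
tool_rot: [-0.109, 0.994, -0.005, 0.018]
force: [0.5, -0.6, -0.1]
opening: 0.0384
```

```bash
python3 bins.py;python3 - <<'E'
from h import *
im,d,K,M=cam("wrist"); P=cloud(d,K,M); hsv=cv2.cvtColor(im,cv2.COLOR_RGB2HSV); z=P[...,2]
m=(hsv[...,0]>95)&(hsv[...,0]<125)&(hsv[...,1]>80)&(np.hypot(P[...,0]-.56,P[...,1]+.274)<.07)&(z>.04)&(z<.25)
print(np.percentile(z[m],[2,20,50,80,98]) if m.any() else None, m.sum())
plan([.56,-.274],np.pi,.22)
E
```

```text
tray (371.89404296875, -400.34576416015625) (36.86310577392578, 107.992919921875) 69.7
tub (517.2847900390625, 337.124267578125) (257.5292663574219, 290.5444641113281) 5.2
[0.14367831 0.14789313 0.15424342 0.16911593 0.1740342 ] 24506
travel [-0.0005  0.0011 -0.0444] yaw 0.218 | grasp pt [ 0.5616 -0.2755  0.1756] head -2.924 tilt [ 0.042 -0.007] q [-0.46  0.29  0.    1.24  0.01 -0.68] F [-0.5  0.2 -0.5] open 0.0382 t 24.63
```

```bash
cat >> h.py <<'E'
TUB=np.array([.5173,.337]); TA=np.deg2rad(5.2)
def tub(x,y): c,s=np.cos(TA),np.sin(TA); return TUB+np.array([c*x-s*y,s*x+c*y])
E
python3 -c "
from h import *
plan(tub(-.06,-.07),-2.924,.24)"
```

```text
travel [-0.0233  0.5447 -0.0722] yaw 0.0 | grasp pt [ 0.5616 -0.2755  0.1756] head -2.924 tilt [ 0.042 -0.007] q [-0.46  0.29  0.    1.24  0.01 -0.68] F [-0.5  0.2 -0.5] open 0.0382 t 24.63
```

>>> move_arm([
  {"travel":[0,0,-0.035],"yaw":0,"claw":-1},
  {"travel":[0,0.02,-0.066],"yaw":0,"claw":-1},
  {"travel":[-0.002,0.055,-0.066],"yaw":0,"claw":-1},
  {"travel":[-0.004,0.095,-0.067],"yaw":0,"claw":-1},
  {"travel":[-0.006,0.135,-0.067],"yaw":0,"claw":-1},
  {"travel":[-0.008,0.175,-0.068],"yaw":0,"claw":-1},
  {"travel":[-0.01,0.215,-0.068],"yaw":0,"claw":-1},
  {"travel":[-0.011,0.255,-0.069],"yaw":0,"claw":-1},
])

```text
clock: 25.3
eef_pos: [0.5074, -0.0209, 0.3959]
tool_rot: [-0.108, 0.994, -0.006, 0.021]
force: [0.2, -0.2, -1.1]
opening: 0.0385
```

```bash
python3 -c "
from h import *
plan(tub(-.06,-.07),-2.924,.24)"
```

```text
travel [-0.0123  0.288  -0.0032] yaw 0.0 | grasp pt [ 0.514  -0.0221  0.2411] head -2.924 tilt [ 0.043 -0.007] q [-0.04  0.07 -0.12  1.34 -0.01 -0.26] F [ 0.2 -0.2 -1.1] open 0.0385 t 25.3
```

>>> move_arm([
  {"travel":[-0.001,0.04,0],"yaw":0,"claw":-1},
  {"travel":[-0.003,0.08,-0.001],"yaw":0,"claw":-1},
  {"travel":[-0.005,0.12,-0.001],"yaw":0,"claw":-1},
  {"travel":[-0.007,0.16,-0.002],"yaw":0,"claw":-1},
  {"travel":[-0.009,0.2,-0.002],"yaw":0,"claw":-1},
  {"travel":[-0.011,0.24,-0.003],"yaw":0,"claw":-1},
  {"travel":[-0.012,0.275,-0.003],"yaw":0,"claw":-1},
  {"travel":[-0.012,0.288,-0.003],"yaw":0,"claw":-1},
])

```text
clock: 25.97
eef_pos: [0.4561, 0.2666, 0.3946]
tool_rot: [-0.11, 0.994, -0.005, 0.021]
force: [-0.3, -0.5, -1.1]
opening: 0.0388
```

```bash
cat > tubw.py <<'E'
from h import *
im,d,K,M=cam("scene"); P=cloud(d,K,M); hsv=cv2.cvtColor(im,cv2.COLOR_RGB2HSV); z=P[...,2]
g=(hsv[...,0]>50)&(hsv[...,0]<85)&(hsv[...,1]>100)&(abs(z-.083)<.006); print("tub (scene)",rect(P[g][:,:2]))
E
python3 tubw.py; python3 -c "
from h import *
plan(tub(-.06,-.07),-2.924,.05)"
```

```text
tub (scene) ((517.6409912109375, 341.6612548828125), (261.601806640625, 291.8616638183594), 5.083914756774902)
travel [ 0.0074 -0.0015  0.1894] yaw 0.005 | grasp pt [0.4627 0.266  0.2395] head -2.919 tilt [ 0.043 -0.006] q [ 0.54  0.11 -0.07  1.35 -0.03  0.31] F [-0.2  2.  -0. ] open 0.0383 t 26.02
```

>>> move_arm([
  {"travel":[0.001,0,0.03],"yaw":0,"claw":-1},
  {"travel":[0.003,0,0.065],"yaw":0,"claw":-1},
  {"travel":[0.004,0,0.1],"yaw":0,"claw":-1},
  {"travel":[0.005,-0.001,0.135],"yaw":0,"claw":-1},
  {"travel":[0.006,-0.001,0.16],"yaw":0,"claw":-1},
  {"travel":[0.007,-0.001,0.178],"yaw":0,"claw":-1},
  {"travel":[0.007,-0.001,0.187],"yaw":0,"claw":-1},
  {"travel":[0.007,-0.001,0.189],"yaw":0,"claw":-1},
])

```text
clock: 26.68
eef_pos: [0.4573, 0.2622, 0.2037]
tool_rot: [-0.11, 0.994, -0.006, 0.02]
force: [-0.4, -1.0, 0.4]
opening: 0.0389
```

>>> move_arm([
  {"travel":[0,0,0],"yaw":0,"claw":0.1},
  {"travel":[0,0,0],"yaw":0,"claw":0.3},
  {"travel":[0,0,0],"yaw":0,"claw":0.4},
  {"travel":[0,0,0],"yaw":0,"claw":0.4},
  {"travel":[-0.001,0,-0.03],"yaw":0,"claw":0.4},
  {"travel":[-0.003,0,-0.07],"yaw":0,"claw":0.4},
  {"travel":[-0.004,0,-0.11],"yaw":0,"claw":0.4},
  {"travel":[-0.006,0,-0.15],"yaw":0,"claw":0.4},
])

```text
clock: 27.35
eef_pos: [0.4566, 0.2645, 0.3563]
tool_rot: [-0.11, 0.994, -0.006, 0.02]
force: [1.7, 1.1, -0.2]
opening: 0.0597
```

```bash
python3 -c "
from h import *
eyes.camera('wrist')
im,d,K,M=cam('wrist'); P=cloud(d,K,M); hsv=cv2.cvtColor(im,cv2.COLOR_RGB2HSV); z=P[...,2]
m=(hsv[...,0]>95)&(hsv[...,0]<125)&(hsv[...,1]>80)&(P[...,1]>.17)&(z<.08)
print(m.sum(),P[m].mean(0),P[m].min(0),P[m].max(0))
plan(vent(0,-.028),np.pi,.24)"
```

```text
8148 [0.46164227 0.25812367 0.02208944] [0.40909007 0.20406135 0.00340647] [0.52243631 0.31762913 0.04308343]
travel [-0.017  -0.4151 -0.0269] yaw 0.222 | grasp pt [0.4662 0.2653 0.2073] head -2.92 tilt [ 0.052 -0.001] q [ 0.53  0.11 -0.15  1.27 -0.03  0.31] F [ 0.   0.1 -0.3] open 0.0599 t 27.45
```

Blade2 is in the tub. Back for blade1.

>>> move_arm([
  {"travel":[0,-0.01,-0.02],"yaw":0,"claw":0.4},
  {"travel":[-0.001,-0.045,-0.027],"yaw":0,"claw":0.4},
  {"travel":[-0.003,-0.085,-0.027],"yaw":0,"claw":0.4},
  {"travel":[-0.005,-0.125,-0.027],"yaw":0,"claw":0.4},
  {"travel":[-0.007,-0.165,-0.027],"yaw":0,"claw":0.4},
  {"travel":[-0.009,-0.205,-0.027],"yaw":0,"claw":0.4},
  {"travel":[-0.01,-0.245,-0.027],"yaw":0,"claw":0.4},
  {"travel":[-0.012,-0.285,-0.027],"yaw":0,"claw":0.4},
])

```text
clock: 28.12
eef_pos: [0.5309, -0.0118, 0.394]
tool_rot: [-0.11, 0.994, -0.003, 0.027]
force: [0.7, 0.6, 0.3]
opening: 0.06
```

```bash
python3 -c "
from h import *
plan(vent(0,-.028),np.pi,.205)"
```

```text
travel [-0.0034 -0.1278  0.036 ] yaw 0.222 | grasp pt [ 0.5391 -0.012   0.2392] head -2.92 tilt [ 0.053 -0.001] q [-0.02  0.11 -0.08  1.33  0.   -0.24] F [0.7 0.6 0.3] open 0.06 t 28.12
```

>>> move_arm([
  {"travel":[-0.001,-0.03,0.006],"yaw":0.05,"claw":0.4},
  {"travel":[-0.002,-0.06,0.014],"yaw":0.1,"claw":0.4},
  {"travel":[-0.003,-0.09,0.022],"yaw":0.15,"claw":0.4},
  {"travel":[-0.003,-0.115,0.03],"yaw":0.2,"claw":0.4},
  {"travel":[-0.003,-0.128,0.036],"yaw":0.22,"claw":0.4},
  {"travel":[-0.003,-0.128,0.036],"yaw":0.22,"claw":0.4},
  {"travel":[-0.003,-0.128,0.036],"yaw":0.22,"claw":0.4},
  {"travel":[-0.003,-0.128,0.036],"yaw":0.22,"claw":0.4},
])

```text
clock: 28.78
eef_pos: [0.5637, -0.1352, 0.3603]
tool_rot: [-0.001, 1.0, -0.0, 0.027]
force: [1.2, 0.7, 0.8]
opening: 0.06
```

```bash
python3 blade.py -.028
```

```text
hub top 1443 [ 0.5705 -0.1369  0.085 ] [0.0432 0.0425 0.0059] pred [ 0.5713 -0.1364]
shaft 543 [ 0.5707 -0.1371  0.103 ]
widths/5deg [np.float64(43.2), np.float64(43.0), np.float64(42.4), np.float64(41.5), np.float64(40.4), np.float64(41.3), np.float64(42.2), np.float64(42.8), np.float64(43.1)]
travel [ 0.0055 -0.0014  0.0856] yaw 0.004 | grasp pt [ 0.5722 -0.135   0.2058] head -3.138 tilt [ 0.054 -0.001] q [-0.24  0.21 -0.04  1.27  0.01 -0.24] F [-0.5 -0.2  0.4] open 0.0597 t 28.88
travel [ 0.007  -0.0013  0.1136] yaw 0.004 | grasp pt [ 0.5722 -0.135   0.2058] head -3.138 tilt [ 0.054 -0.001] q [-0.24  0.21 -0.04  1.27  0.01 -0.24] F [-0.5 -0.2  0.4] open 0.0597 t 28.88
```

>>> move_arm([
  {"travel":[0.002,-0.001,0.03],"yaw":-0.1,"claw":0.4},
  {"travel":[0.004,-0.002,0.06],"yaw":-0.2,"claw":0.4},
  {"travel":[0.006,-0.002,0.085],"yaw":-0.3,"claw":0.4},
  {"travel":[0.007,-0.002,0.105],"yaw":-0.35,"claw":0.4},
  {"travel":[0.0075,-0.002,0.116],"yaw":-0.35,"claw":0.4},
  {"travel":[0.0075,-0.002,0.116],"yaw":-0.35,"claw":0.1},
  {"travel":[0.0075,-0.002,0.116],"yaw":-0.35,"claw":-0.5},
  {"travel":[0.0075,-0.002,0.116],"yaw":-0.35,"claw":-1},
])

```text
clock: 29.55
eef_pos: [0.563, -0.1365, 0.2458]
tool_rot: [-0.176, 0.984, -0.005, 0.028]
force: [-0.6, 1.0, -1.5]
opening: 0.0387
```

```bash
python3 -c "
from h import *
s=ctrl.sense();Rm=R.from_quat(s['tool_rot']).as_matrix()
print('tool vec for world up 80mm',(Rm.T@[0,0,.08]).round(4))
plan([.571,-.1367],np.pi,.0895)"
```

```text
tool vec for world up 80mm [-0.0042 -0.0016 -0.0799]
travel [0.0007 0.0001 0.0015] yaw 0.354 | grasp pt [ 0.5717 -0.1366  0.0911] head -2.788 tilt [ 0.056 -0.   ] q [-0.24  0.25 -0.25  1.02  0.01 -0.59] F [-0.6  1.  -1.5] open 0.0387 t 29.55
```

>>> move_arm([
  {"travel":[0,0,0],"yaw":0,"claw":-1},
  {"travel":[0,0,0],"yaw":0,"claw":-1},
  {"travel":[-0.0005,-0.0002,-0.01],"yaw":0,"claw":-1},
  {"travel":[-0.0012,-0.0004,-0.022],"yaw":0,"claw":-1},
  {"travel":[-0.0019,-0.0007,-0.036],"yaw":0,"claw":-1},
  {"travel":[-0.0026,-0.001,-0.05],"yaw":0,"claw":-1},
  {"travel":[-0.0034,-0.0013,-0.065],"yaw":0,"claw":-1},
  {"travel":[-0.0042,-0.0016,-0.08],"yaw":0,"claw":-1},
])

```text
clock: 30.22
eef_pos: [0.5632, -0.1368, 0.3282]
tool_rot: [-0.175, 0.984, -0.006, 0.029]
force: [0.0, -0.7, -1.0]
opening: 0.0384
```

```bash
python3 bins.py;python3 - <<'E'
from h import *
im,d,K,M=cam("wrist"); P=cloud(d,K,M); hsv=cv2.cvtColor(im,cv2.COLOR_RGB2HSV); z=P[...,2]
m=(hsv[...,0]>95)&(hsv[...,0]<125)&(hsv[...,1]>80)&(np.hypot(P[...,0]-.571,P[...,1]+.137)<.07)&(z>.04)&(z<.25)
print(np.percentile(z[m],[2,20,50,80,98]) if m.any() else None, m.sum())
plan(tub(.06,-.07),-2.788,.24)
E
```

```text
tray (380.0731506347656, -306.0729064941406) (113.40460205078125, 201.89645385742188) 2.0
tub (517.1383056640625, 337.84722900390625) (256.9537353515625, 292.1828918457031) 5.2
[0.14337093 0.14760529 0.1535488  0.1682086  0.17346368] 24592
travel [-0.1547  0.3798 -0.0647] yaw 0.0 | grasp pt [ 0.5736 -0.1373  0.1754] head -2.788 tilt [ 0.063 -0.002] q [-0.24  0.21 -0.11  1.2   0.01 -0.59] F [ 0.7  0.  -0.5] open 0.0383 t 30.32
```

Blade1 is up; tub and tray unmoved. Carry it over.

>>> move_arm([
  {"travel":[0,0,-0.038],"yaw":0,"claw":-1},
  {"travel":[-0.01,0.025,-0.062],"yaw":0,"claw":-1},
  {"travel":[-0.024,0.06,-0.062],"yaw":0,"claw":-1},
  {"travel":[-0.038,0.095,-0.062],"yaw":0,"claw":-1},
  {"travel":[-0.053,0.13,-0.063],"yaw":0,"claw":-1},
  {"travel":[-0.067,0.165,-0.063],"yaw":0,"claw":-1},
  {"travel":[-0.081,0.2,-0.064],"yaw":0,"claw":-1},
  {"travel":[-0.096,0.235,-0.064],"yaw":0,"claw":-1},
])

```text
clock: 30.98
eef_pos: [0.5685, 0.1186, 0.3941]
tool_rot: [-0.175, 0.984, -0.007, 0.031]
force: [1.2, -0.8, -1.0]
opening: 0.0385
```

```bash
python3 -c "
from h import *
plan(tub(.06,-.07),-2.788,.24)"
```

```text
travel [-0.0582  0.1432 -0.0006] yaw -0.0 | grasp pt [0.5783 0.1182 0.2394] head -2.788 tilt [ 0.064 -0.002] q [ 0.21  0.2   0.02  1.33 -0.02 -0.14] F [ 1.2 -0.8 -1. ] open 0.0385 t 30.98
```

>>> move_arm([
  {"travel":[-0.01,0.025,0],"yaw":0,"claw":-1},
  {"travel":[-0.024,0.06,0],"yaw":0,"claw":-1},
  {"travel":[-0.038,0.095,0],"yaw":0,"claw":-1},
  {"travel":[-0.051,0.125,0],"yaw":0,"claw":-1},
  {"travel":[-0.058,0.143,0],"yaw":0,"claw":-1},
  {"travel":[-0.058,0.143,0],"yaw":0,"claw":-1},
  {"travel":[-0.058,0.143,0],"yaw":0,"claw":-1},
  {"travel":[-0.058,0.143,0],"yaw":0,"claw":-1},
])

```text
clock: 31.65
eef_pos: [0.5735, 0.2723, 0.3938]
tool_rot: [-0.175, 0.984, -0.007, 0.031]
force: [0.9, -0.9, -0.5]
opening: 0.0384
```

```bash
python3 tubw.py; python3 -c "
from h import *
plan(tub(.06,-.07),-2.788,.05)"
```

```text
tub (scene) ((517.25341796875, 341.47149658203125), (262.3318786621094, 292.6307373046875), 5.129273414611816)
travel [0.0107 0.0058 0.189 ] yaw -0.001 | grasp pt [0.5834 0.2714 0.2394] head -2.789 tilt [ 0.063 -0.003] q [ 0.45  0.31  0.16  1.37 -0.03  0.1 ] F [ 0.9 -1.1 -1.2] open 0.0384 t 31.7
```

>>> move_arm([
  {"travel":[0.002,0.001,0.03],"yaw":0,"claw":-1},
  {"travel":[0.004,0.002,0.065],"yaw":0,"claw":-1},
  {"travel":[0.006,0.003,0.1],"yaw":0,"claw":-1},
  {"travel":[0.008,0.004,0.135],"yaw":0,"claw":-1},
  {"travel":[0.009,0.005,0.16],"yaw":0,"claw":-1},
  {"travel":[0.01,0.006,0.178],"yaw":0,"claw":-1},
  {"travel":[0.0105,0.006,0.187],"yaw":0,"claw":-1},
  {"travel":[0.0105,0.006,0.188],"yaw":0,"claw":-1},
])

```text
clock: 32.37
eef_pos: [0.5731, 0.2718, 0.2037]
tool_rot: [-0.174, 0.984, -0.007, 0.029]
force: [-0.7, -0.1, -1.3]
opening: 0.0383
```

>>> move_arm([
  {"travel":[0,0,0],"yaw":0,"claw":0.1},
  {"travel":[0,0,0],"yaw":0,"claw":0.3},
  {"travel":[0,0,0],"yaw":0,"claw":0.4},
  {"travel":[0,0,0],"yaw":0,"claw":0.4},
  {"travel":[-0.0015,-0.001,-0.03],"yaw":0,"claw":0.4},
  {"travel":[-0.004,-0.002,-0.07],"yaw":0,"claw":0.4},
  {"travel":[-0.006,-0.003,-0.11],"yaw":0,"claw":0.4},
  {"travel":[-0.008,-0.005,-0.15],"yaw":0,"claw":0.4},
])

```text
clock: 33.03
eef_pos: [0.5728, 0.2705, 0.3566]
tool_rot: [-0.174, 0.984, -0.007, 0.03]
force: [1.0, 0.2, 0.4]
opening: 0.0596
```

```bash
python3 -c "
from h import *
eyes.camera('wrist')
im,d,K,M=cam('wrist'); P=cloud(d,K,M); hsv=cv2.cvtColor(im,cv2.COLOR_RGB2HSV); z=P[...,2]
m=(hsv[...,0]>95)&(hsv[...,0]<125)&(hsv[...,1]>80)&(P[...,1]>.17)&(z<.08)
for c in big(m,3):
  q=P[c[:,0,1],c[:,0,0]]; print(cv2.contourArea(c),q.mean(0),q.min(0),q.max(0))
plan(vent(0,.11),np.pi,.22)"
```

```text
11702.5 [0.46882725 0.26043156 0.01717041] [0.41260785 0.2045879  0.00284539] [0.52312265 0.31803275 0.02663363]
8297.5 [0.57978094 0.26875283 0.01574298] [0.52609804 0.21263144 0.00229458] [0.64755937 0.32698253 0.0414695 ]
travel [ 0.0937 -0.2528 -0.0117] yaw 0.351 | grasp pt [0.5856 0.2713 0.2088] head -2.791 tilt [0.073 0.002] q [ 0.45  0.3   0.09  1.29 -0.03  0.1 ] F [ 1.1  0.3 -0.6] open 0.0599 t 33.13
```

Two blades in the tub. Now blade0.

>>> move_arm([
  {"travel":[0.012,-0.032,-0.01],"yaw":0.05,"claw":0.4},
  {"travel":[0.026,-0.068,-0.012],"yaw":0.1,"claw":0.4},
  {"travel":[0.04,-0.105,-0.012],"yaw":0.15,"claw":0.4},
  {"travel":[0.054,-0.142,-0.012],"yaw":0.2,"claw":0.4},
  {"travel":[0.067,-0.18,-0.012],"yaw":0.25,"claw":0.4},
  {"travel":[0.08,-0.215,-0.012],"yaw":0.3,"claw":0.4},
  {"travel":[0.092,-0.247,-0.012],"yaw":0.35,"claw":0.4},
  {"travel":[0.094,-0.253,-0.012],"yaw":0.35,"claw":0.4},
])

```text
clock: 33.8
eef_pos: [0.5714, -0.003, 0.3755]
tool_rot: [0.003, 0.999, -0.0, 0.037]
force: [-0.7, 0.3, -0.6]
opening: 0.0599
```

```bash
python3 blade.py .11
```

```text
hub top 1317 [0.5818 0.0007 0.085 ] [0.0435 0.0431 0.006 ] pred [0.5824 0.0011]
shaft 504 [0.5818 0.0006 0.1034]
widths/5deg [np.float64(43.5), np.float64(43.3), np.float64(42.8), np.float64(42.0), np.float64(41.2), np.float64(40.7), np.float64(41.8), np.float64(42.7), np.float64(43.2)]
travel [0.0083 0.0012 0.1004] yaw -0.003 | grasp pt [ 5.833e-01 -2.000e-04  2.207e-01] head 3.139 tilt [0.074 0.002] q [-0.    0.18 -0.04  1.27  0.    0.  ] F [-0.1 -0.6  0.2] open 0.0592 t 33.9
travel [0.0104 0.0011 0.1283] yaw -0.003 | grasp pt [ 5.833e-01 -2.000e-04  2.207e-01] head 3.139 tilt [0.074 0.002] q [-0.    0.18 -0.04  1.27  0.    0.  ] F [-0.1 -0.6  0.2] open 0.0592 t 33.9
```

>>> move_arm([
  {"travel":[0.003,0,0.03],"yaw":0.1,"claw":0.4},
  {"travel":[0.006,0.001,0.065],"yaw":0.2,"claw":0.4},
  {"travel":[0.008,0.001,0.095],"yaw":0.3,"claw":0.4},
  {"travel":[0.01,0.001,0.118],"yaw":0.37,"claw":0.4},
  {"travel":[0.011,0.001,0.131],"yaw":0.37,"claw":0.4},
  {"travel":[0.011,0.001,0.131],"yaw":0.37,"claw":0.1},
  {"travel":[0.011,0.001,0.131],"yaw":0.37,"claw":-0.5},
  {"travel":[0.011,0.001,0.131],"yaw":0.37,"claw":-1},
])

```text
clock: 34.57
eef_pos: [0.5707, 0.0017, 0.2447]
tool_rot: [0.184, 0.982, 0.008, 0.037]
force: [-1.7, -1.3, -0.3]
opening: 0.0367
```

```bash
python3 -c "
from h import *
s=ctrl.sense();Rm=R.from_quat(s['tool_rot']).as_matrix()
print('tool vec for world up 80mm',(Rm.T@[0,0,.08]).round(4))
plan([.582,.0008],np.pi,.0895)"
```

```text
tool vec for world up 80mm [-0.0055  0.0023 -0.0798]
travel [-0.0002 -0.0012  0.0007] yaw -0.372 | grasp pt [0.5822 0.0019 0.0902] head 2.77 tilt [0.075 0.002] q [ 0.    0.22 -0.28  0.99  0.    0.37] F [-1.7 -1.3 -0.3] open 0.0367 t 34.57
```

>>> move_arm([
  {"travel":[0,0,0],"yaw":0,"claw":-1},
  {"travel":[0,0,0],"yaw":0,"claw":-1},
  {"travel":[-0.0007,0.0003,-0.01],"yaw":0,"claw":-1},
  {"travel":[-0.0015,0.0006,-0.022],"yaw":0,"claw":-1},
  {"travel":[-0.0025,0.001,-0.036],"yaw":0,"claw":-1},
  {"travel":[-0.0035,0.0014,-0.05],"yaw":0,"claw":-1},
  {"travel":[-0.0045,0.0018,-0.065],"yaw":0,"claw":-1},
  {"travel":[-0.0055,0.0023,-0.08],"yaw":0,"claw":-1},
], force=60)

```text
clock: 35.23
eef_pos: [0.5711, 0.0017, 0.3276]
tool_rot: [0.184, 0.982, 0.008, 0.038]
force: [0.2, 0.4, -0.5]
opening: 0.0366
```

```bash
python3 bins.py;python3 - <<'E'
from h import *
im,d,K,M=cam("wrist"); P=cloud(d,K,M); hsv=cv2.cvtColor(im,cv2.COLOR_RGB2HSV); z=P[...,2]
m=(hsv[...,0]>95)&(hsv[...,0]<125)&(hsv[...,1]>80)&(np.hypot(P[...,0]-.582,P[...,1])<.07)&(z>.04)&(z<.25)
print(np.percentile(z[m],[2,20,50,80,98]) if m.any() else None, m.sum())
plan(tub(0,.07),2.77,.24)
E
```

```text
tray (379.9990539550781, -305.2016296386719) (113.31271362304688, 203.67599487304688) 2.0
tub (517.3984985351562, 336.82763671875) (257.4910888671875, 291.1750183105469) 5.2
[0.14398452 0.14806283 0.1543319  0.16894562 0.17436794] 25317
travel [ 0.2103  0.3526 -0.07  ] yaw -0.001 | grasp pt [0.5846 0.002  0.175 ] head 2.769 tilt [0.082 0.002] q [ 0.    0.18 -0.14  1.17  0.    0.37] F [ 1.   0.6 -0.6] open 0.0364 t 35.33
```

>>> move_arm([
  {"travel":[0,0,-0.038],"yaw":0,"claw":-1},
  {"travel":[0.012,0.02,-0.065],"yaw":0,"claw":-1},
  {"travel":[0.03,0.051,-0.066],"yaw":0,"claw":-1},
  {"travel":[0.049,0.082,-0.067],"yaw":0,"claw":-1},
  {"travel":[0.067,0.113,-0.067],"yaw":0,"claw":-1},
  {"travel":[0.086,0.144,-0.068],"yaw":0,"claw":-1},
  {"travel":[0.104,0.175,-0.068],"yaw":0,"claw":-1},
  {"travel":[0.123,0.206,-0.069],"yaw":0,"claw":-1},
])

```text
clock: 36.0
eef_pos: [0.5259, 0.2398, 0.3954]
tool_rot: [0.184, 0.982, 0.009, 0.041]
force: [0.6, 0.1, -0.2]
opening: 0.0365
```

```bash
python3 -c "
from h import *
plan(tub(0,.07),2.77,.24)"
```

```text
travel [ 0.0864  0.145  -0.0009] yaw -0.001 | grasp pt [0.5388 0.2402 0.241 ] head 2.769 tilt [0.083 0.003] q [ 0.43  0.19  0.01  1.32 -0.03  0.8 ] F [ 0.6  0.1 -0.2] open 0.0365 t 36.0
```

>>> move_arm([
  {"travel":[0.018,0.03,0],"yaw":0,"claw":-1},
  {"travel":[0.036,0.06,0],"yaw":0,"claw":-1},
  {"travel":[0.054,0.09,0],"yaw":0,"claw":-1},
  {"travel":[0.07,0.118,0],"yaw":0,"claw":-1},
  {"travel":[0.082,0.138,0],"yaw":0,"claw":-1},
  {"travel":[0.086,0.145,0],"yaw":0,"claw":-1},
  {"travel":[0.086,0.145,0],"yaw":0,"claw":-1},
  {"travel":[0.086,0.145,0],"yaw":0,"claw":-1},
])

```text
clock: 36.67
eef_pos: [0.4985, 0.4061, 0.3933]
tool_rot: [0.184, 0.982, 0.009, 0.041]
force: [0.5, 0.6, -0.3]
opening: 0.0366
```

```bash
python3 tubw.py; python3 -c "
from h import *
plan(tub(0,.07),2.77,.05)"
```

```text
tub (scene) ((517.0870361328125, 341.0285949707031), (263.0999450683594, 293.0319519042969), 5.418797492980957)
travel [ 0.0155 -0.0054  0.1884] yaw -0.001 | grasp pt [0.5116 0.4057 0.2391] head 2.769 tilt [0.083 0.002] q [ 0.69  0.32  0.18  1.36 -0.05  1.06] F [ 0.2 -1.1 -0.3] open 0.0364 t 36.72
```

>>> move_arm([
  {"travel":[0.003,-0.001,0.03],"yaw":0,"claw":-1},
  {"travel":[0.005,-0.002,0.065],"yaw":0,"claw":-1},
  {"travel":[0.008,-0.003,0.1],"yaw":0,"claw":-1},
  {"travel":[0.011,-0.004,0.135],"yaw":0,"claw":-1},
  {"travel":[0.013,-0.005,0.16],"yaw":0,"claw":-1},
  {"travel":[0.015,-0.005,0.178],"yaw":0,"claw":-1},
  {"travel":[0.0155,-0.0055,0.186],"yaw":0,"claw":-1},
  {"travel":[0.0155,-0.0055,0.188],"yaw":0,"claw":-1},
])

```text
clock: 37.38
eef_pos: [0.498, 0.4045, 0.2033]
tool_rot: [0.186, 0.982, 0.008, 0.04]
force: [0.2, 0.4, -0.2]
opening: 0.0365
```

>>> move_arm([
  {"travel":[0,0,0],"yaw":0,"claw":0.1},
  {"travel":[0,0,0],"yaw":0,"claw":0.3},
  {"travel":[0,0,0],"yaw":0,"claw":0.4},
  {"travel":[0,0,0],"yaw":0,"claw":0.4},
  {"travel":[-0.002,0.001,-0.03],"yaw":0,"claw":0.4},
  {"travel":[-0.005,0.002,-0.07],"yaw":0,"claw":0.4},
  {"travel":[-0.009,0.003,-0.11],"yaw":0,"claw":0.4},
  {"travel":[-0.012,0.004,-0.15],"yaw":0,"claw":0.4},
])

```text
clock: 38.05
eef_pos: [0.4981, 0.4037, 0.3565]
tool_rot: [0.185, 0.982, 0.008, 0.04]
force: [1.3, 0.4, -0.2]
opening: 0.0599
```

>>> move_arm([
  {"travel":[0.03,0,-0.03],"yaw":0,"claw":0.4},
  {"travel":[0.06,0,-0.05],"yaw":0,"claw":0.4},
  {"travel":[0.09,0,-0.05],"yaw":0,"claw":0.4},
  {"travel":[0.12,0,-0.05],"yaw":0,"claw":0.4},
  {"travel":[0.15,0,-0.05],"yaw":0,"claw":0.4},
  {"travel":[0.18,0,-0.05],"yaw":0,"claw":0.4},
  {"travel":[0.2,0,-0.05],"yaw":0,"claw":0.4},
  {"travel":[0.2,0,-0.05],"yaw":0,"claw":0.4},
])

```text
clock: 38.72
eef_pos: [0.3053, 0.4776, 0.392]
tool_rot: [0.183, 0.982, 0.009, 0.04]
force: [0.8, 0.6, 0.5]
opening: 0.0601
```

```bash
python3 lev.py; python3 bins.py; python3 -c "
from h import *
im,d,K,M=cam('scene'); save('scene_end.png',im)
a=cv2.imread('pics/top_now.png')[80:420,0:500]; b=im[...,::-1]
b=b[90:430]; o=np.vstack([cv2.resize(a,None,fx=.88,fy=.88),cv2.copyMakeBorder(cv2.resize(b,None,fx=.88,fy=.88),0,0,0,0,0)[:, :440]]) if 0 else None
cv2.imwrite('pics/end.png',np.hstack([cv2.resize(a,(400,272)),cv2.resize(b,(400,272))]) if 0 else np.vstack([cv2.resize(a,(600,300)),cv2.resize(b,(600,300))]))
print(ctrl.sense()['clock'],ctrl.sense()['eef_pos'])"
```

```text
scene grip 44 [0.5819 0.1142 0.1305] [0.5732 0.1068 0.1079] [0.5901 0.1214 0.1385]
scene mark 17 [0.5853 0.1196 0.0852] [0.5814 0.0835 0.0826] [0.5891 0.1458 0.0868]
tray (380.0340576171875, -305.1622009277344) (113.5805435180664, 203.58831787109375) 2.1
tub (516.6600952148438, 337.5447998046875) (258.01324462890625, 291.2643127441406) 5.2
39.0167 [0.30932725 0.47630407 0.39134065]
```

View pics/end.png

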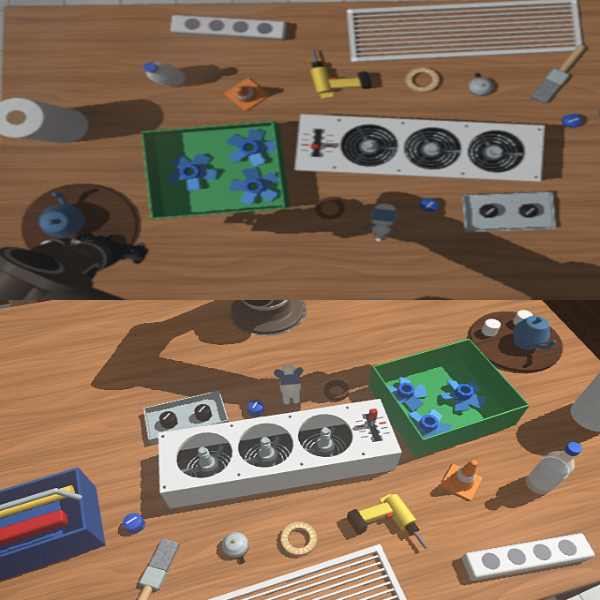

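The final view shows all three blades flat in the green tub, both nuts in the tray, bare shafts, the lever at the red marks and the bystanders in place. The gripper is clear, so I hand in.

```bash
python3 -c "
from workcell import order
print(order.close_job())"
```

```text
the job is handed in; nothing more can be done
None
```

The ventilator is stripped as asked and the job is handed in, at about 39 s on the robot's clock.

- **Lever:** I threw it from high to the red off notch first. The first release left it about 0.1 rad short, so I re-gripped it and pushed it fully home. My last check put its grip where it read just after that push, in line with the red marks.
- **Nuts:** nut0 was already gone. I unscrewed nut1 and nut2 clockwise, and both stand upright in the steel tray. I did not touch the two blue look-alikes.
- **Blades:** all three lie flat in the green tub.
- **Other things:** the last pictures show the bystanders in place, and the tray and tub measured within about 1 mm of where they started.
- **Disagreement and drift:** the two fixed cameras differ by about 4 mm on the tub's position, as they did at the start. The tool also drifted to about 0.08 rad of tilt by the end; I corrected for it and it caused no trouble.

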